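Pack jars of silicone into a carton and close its flaps

TASK

Pack this order for dispatch: set every middle-sized white jar (52 mm across) upright on the bottom of the cardboard carton, one to a compartment, set down and not dropped, folding outward any flap that is in the way; the one larger and the one smaller jar are not part of the order and stay where they stand. When all the jars are in, close the carton the usual way, first the two short end flaps and then, over them, the two long flaps, each folded in until it lies flat, without disturbing the other things on the bench.

Things in the scene. Friction and masses are not known exactly. Their poses are not given: they have to be found in the camera images.
- carton: open cardboard carton, fixed to the table: outside 136 mm (its x) by 176 mm (its y), rim at 74 mm height, board 4 mm thick, inner floor at 4 mm. Origin: centre of the underside; its x points away from the robot at yaw 0. Four flaps are hinged on its rim: front (-x side) and back (+x side) are the long ones, left (+y) and right (-y) the short end ones
- partition (a point): top of the crossing of the carton's cross-shaped partition, in the carton's middle, 40 mm high. The partition (board 4 mm thick) makes four compartments, each 62 mm (carton's x) by 82 mm (y), centred 33 mm in x and 43 mm in y from this point
- flap_front (a joint): crease angle of the front (-x side) flap, rad: 0 = folded in flat over the carton, 1.57 = standing straight up, more = leaning outward, stop at 3.0. Its crease is stiff (about 0.4 N at the free edge moves it) and it stays where it is put. Long flap, 176 mm along its crease, 66 mm from crease to free edge, 4 mm thick; crease along the carton's y at x = -66 mm, z = 80 mm in the carton's frame.
- flap_back (a joint): crease angle of the back (+x side) flap, rad: 0 = folded in flat over the carton, 1.57 = standing straight up, more = leaning outward, stop at 3.0. Its crease is stiff (about 0.4 N at the free edge moves it) and it stays where it is put. Long flap, 176 mm along its crease, 66 mm from crease to free edge, 4 mm thick; crease along the carton's y at x = +66 mm, z = 80 mm in the carton's frame.
- flap_left (a joint): crease angle of the left (+y side) flap, rad: 0 = folded in flat over the carton, 1.57 = standing straight up, more = leaning outward, stop at 3.0. Its crease is stiff (about 0.4 N at the free edge moves it) and it stays where it is put. Short end flap, 128 mm along its crease, 66 mm from crease to free edge, 4 mm thick; crease along the carton's x at y = +86 mm, z = 76 mm in the carton's frame.
- flap_right (a joint): crease angle of the right (-y side) flap, rad: 0 = folded in flat over the carton, 1.57 = standing straight up, more = leaning outward, stop at 3.0. Its crease is stiff (about 0.4 N at the free edge moves it) and it stays where it is put. Short end flap, 128 mm along its crease, 66 mm from crease to free edge, 4 mm thick; crease along the carton's x at y = -86 mm, z = 76 mm in the carton's frame.
- flap_front_edge (a point): middle of the free edge of the front flap, 66 mm from its crease (moves with the flap). Pushed level at this edge while it leans far outward the flap can jam; bring the edge up along its arc
- flap_back_edge (a point): middle of the free edge of the back flap, 66 mm from its crease (moves with the flap). Pushed level at this edge while it leans far outward the flap can jam; bring the edge up along its arc
- flap_left_edge (a point): middle of the free edge of the left flap, 66 mm from its crease (moves with the flap). Pushed level at this edge while it leans far outward the flap can jam; bring the edge up along its arc
- flap_right_edge (a point): middle of the free edge of the right flap, 66 mm from its crease (moves with the flap). Pushed level at this edge while it leans far outward the flap can jam; bring the edge up along its arc
- jar1: jar1, white round jar of the middle size: body 52 mm across and 42 mm tall, with a black screw cap 36 mm across and 20 mm tall on it (cap from 43 to 63 mm height; top at 63 mm). Loose, about 0.09 kg. Origin: centre of its underside; z up through the cap. Between two and four of jar1 to jar4 are there, the rest are absent.
- jar2: jar2, white round jar of the middle size: body 52 mm across and 42 mm tall, with a white screw cap 36 mm across and 20 mm tall on it (cap from 43 to 63 mm height; top at 63 mm). Loose, about 0.09 kg. Origin: centre of its underside; z up through the cap. Between two and four of jar1 to jar4 are there, the rest are absent.
- jar3: jar3, white round jar of the middle size: body 52 mm across and 42 mm tall, with a black screw cap 36 mm across and 20 mm tall on it (cap from 43 to 63 mm height; top at 63 mm). Loose, about 0.09 kg. Origin: centre of its underside; z up through the cap. Between two and four of jar1 to jar4 are there, the rest are absent.
- jar4: jar4, white round jar of the middle size: body 52 mm across and 42 mm tall, with a white screw cap 36 mm across and 20 mm tall on it (cap from 43 to 63 mm height; top at 63 mm). Loose, about 0.09 kg. Origin: centre of its underside; z up through the cap. Between two and four of jar1 to jar4 are there, the rest are absent.
- jar_large: the larger jar, not to be packed: white body 64 mm across and 62 mm tall, black cap 42 mm across, 85 mm tall in all; loose; origin at the centre of its underside
- jar_small: the smaller jar, not to be packed: white body 40 mm across and 30 mm tall, white cap 28 mm across, 48 mm tall in all; loose; origin at the centre of its underside
- syringe: bystander: purple plastic syringe lying on the table, 145 mm long, 18 mm thick, origin under its middle, along its x
- glass_pot: bystander: low clear glass pot with a steel lid, 76 mm across, 45 mm tall, origin at the centre of its underside
- dowels: bystander: bundle of three wooden dowels lying along its x, 130 mm long, 36 mm wide, 34 mm high, origin under its middle
Things that resemble listed ones, but are neither listed nor needed, are in the scene too. Of the things shaped like the carton, the cardboard one is meant.

How it is judged:
By the outcome, as a careful person would: the job done as asked, in the order asked, and still so for the second after the job is handed in, with the robot touching nothing.
Of jar1, jar2, jar3, jar4 only 2 to 4 are there at a start; the rules pass over those that are not, and their reading is None.
At some moment in a run one of jar1, jar2, jar3, jar4 may be knocked a few centimetres aside while the robot is not near it.
It also fails if it takes over 210 s, if anything falls off the work surface, if the arm or the gripper's body presses on something with over 40 N, if the wrist force passes 120 N, or if a joint passes its speed limit or range.

ROBOT

A 6-joint arm with a two-finger parallel gripper is mounted at the origin on the work surface. World frame = base frame: x ahead of the robot, y to its left, z up, the work surface at z = 0. Lengths are in m, angles in rad, forces in N, time in s.
With the tool pointing down it reaches from about 0.35 to 0.875 m from the base axis. Payload 4.2 kg.
Tool frame: the origin (TCP) lies midway between the tips of the shut fingers; the grasp point (between the pads) lies 19 mm behind it; z points along the fingers, y is the line along which they close (so a half turn about z gives the same grasp; the last joint's range is limited). The gripper opens to 85 mm and grips with 20 to 120 N. Pads are 22 mm wide; open, the fingers measure 114 mm over their backs; the gripper's body (76 mm by 85 mm) begins 54 mm behind the grasp point. The pads swing forward as they close: fully open they stand 13 mm farther back than shut.
Start: joints at [1.516, 0.385, 0.008, 0, -1.194, -0.259], TCP at [0.193, 0.594, 0.196] pointing down, gripper open.
Joint ranges: [-3.14, 3.14], [-1.21, 2.06], [-1.07, 1.41], [-3.16, 2.05], [-2.99, -0.16], [-3.1, 3.1]. Speed limits (rad/s): [2.79, 2.79, 3.14, 3.14, 3.14, 3.14].

INTERFACE

Orientations are given as a rotation vector (axis times angle).
In Python, from plant import get_obs, optics, manip gives the robot as it stands. The module is installed in compiled form; this text tells all that it offers.
- The arm moves only by the tool servo_tool, never from a script. Its argument "steps" is a list of rows, each a list of 4 numbers: the shift along the tool's x, y, z in m, then the turn about the tool's z in degrees. A call has exactly 8 rows; each row is the pose to reach, as a shift and turn from the pose commanded when the call began, along the tool's axes at that moment; what a row does not reach only later rows make up. A row lasts 1/10 s, in which the tool goes at most 50 mm and 8.59 degrees, less where a joint would pass 70% of its speed; a pose out of reach is approached as far as the arm can. A call with a gripper value outside its range is refused whole. "fingers" is the finger opening in m, from 0 to 0.0854, set as the call begins (left out, the last holds). The fingers move at their own pace and stop on an object; "squeeze" is the grip in N (left out, the last holds). Time passes only in rows, so rows that repeat a pose let the fingers close, or fill a call up. It gives the time, the measured TCP pose, the force, the opening and the grip force at its end, in the units of the state.
- get_obs(): the state, without advancing time (a new reading comes with each control period).
- optics.capture(name): name is "scene" or "top" or "wrist"; returns the picture (480x640x3 uint8, blue, green, red); there is no depth.
- optics.camera_model(name): a dict with "fov_y" (degrees; the focal length in pixels is half the picture's height over the tangent of half this angle, whatever the lens; pixels are square), "cx", "cy" (the principal point, pixels), "xyz" and "attitude" of the camera in the world; the wrist camera has in their place "T_tool_cam" (4x4, takes a point from camera to tool coordinates, whose origin is the TCP and whose axes are the flange's). Camera axes: x right, y down, z forward; pixel columns grow to the right and rows downward; lengths in m; the calibration is good to about 2 mm. The wrist camera is an equidistant fisheye: a pixel r from the principal point sees the ray r / f radians off the axis. A picture is of the moment at which its call begins: read the wrist's pose just before it. camera_model takes no time and is no camera call.
- manip.sign_off(): hands the job in; it is judged then, once.
Trained networks look in the newest picture that a camera, given by its name, has taken for a name from the list of things; names that differ only in an ending like _2 or _b are one class to them, and where a whole thing is asked for, a point or a joint stands for the part that bears it (a point fixed in the world has none). Each returns a list of dicts, best first, with "confidence" (0 to 1); they miss things now and then, are a little off and sometimes report something else, mostly with a low value. They report only what shows in the picture. A call takes as long as a camera call. They do not tell look-alikes from the thing itself.
- optics.outline_of(name, camera): "region" (480x640 bool, what is visible of it) and "xy" ([column, row] in pixels, amid what is visible of it).
- optics.landmark_of(name, camera): "xy" ([column, row] in pixels: a listed point, or the origin of a listed thing).
The state is a dict: "time": time; "joints": joint angles; "dq": joint speeds; "effort": joint torques, N m; "tcp_pos": TCP position; "tcp_rot": TCP orientation; "force": force on the tool from outside, world axes, zero at the start; "torque": the same for the moment, N m; "opening": opening from 0.0 (shut) to 1.0 (fully open); "grip_force": force on a finger pad.
Only numpy, scipy, OpenCV 4.12 (cv2) and the standard library are available. Lean on these libraries where they do the work, as an engineer would, in place of code of your own. Each camera call takes 0.05 s, during which the arm holds its last target. There are 200 camera calls.

## Working session

There is one attempt and no reset: what is moved stays moved. The work goes in short steps, Python scripts to look and compute and a tool call to move; the robot and the scene stay as the last step left them, time stands still between calls to the robot, and variables do not carry over. Pictures are saved under pics/ and viewed, at most 14 in all, crops included, and the job is handed in when it is done.

Besides the shell and the picture viewer there is one more tool, called after "Call:" by a JSON object that holds its "api" and its "payload". servo_tool: Moves the arm, as the interface text tells. Its arguments: {"type":"object","properties":{"steps":{"type":"array","items":{"type":"array","items":{"type":"number"}}},"fingers":{"type":"number"},"squeeze":{"type":"number"}},"required":["steps"]}

```bash
mkdir -p pics; ls; python3 - <<'E'
from plant import get_obs, optics, manip
import cv2
for n in ("scene","top","wrist"):
    im=optics.capture(n); cv2.imwrite(f"pics/{n}0.png",im)
    print(n,optics.camera_model(n))
print(get_obs())
E
```

```text
pics
scene {'fov_y': 49.368952925420786, 'cx': 317.32086038786974, 'cy': 247.9027814021236, 'xyz': array([0.98897585, 0.55583098, 0.7823735 ]), 'attitude': array([-0.80930548, -2.52250774,  1.11326588])}
top {'fov_y': 56.33688016984915, 'cx': 324.1923857317152, 'cy': 244.5499866845211, 'xyz': array([ 0.40925284, -0.08146005,  1.22973362]), 'attitude': array([-2.13618478,  2.18480665, -0.12739206])}
wrist {'fov_y': 65.70646984690485, 'cx': 311.48109679246494, 'cy': 236.38935492433086, 'T_tool_cam': array([[ 3.57339287e-04, -9.58809037e-01, -2.84051233e-01,
         7.16448877e-02],
       [ 9.99999765e-01,  5.09041671e-04, -4.60249897e-04,
        -1.04203890e-03],
       [ 5.85885675e-04, -2.84051001e-01,  9.58808993e-01,
        -1.78379127e-01],
       [ 0.00000000e+00,  0.00000000e+00,  0.00000000e+00,
         1.00000000e+00]])}
{'time': 0.15, 'joints': array([ 1.51560131e+00,  3.85377221e-01,  6.94344105e-03, -3.35536152e-04,
       -1.19401542e+00, -2.58606138e-01]), 'dq': array([-0.00122008, -0.00237454,  0.00381529,  0.00294718, -0.00076504,
        0.00093356]), 'effort': array([-5.05310836e-04, -3.92677975e+01,  1.88581109e+01,  4.18861449e+00,
       -3.42820582e-03,  7.44843121e-08]), 'tcp_pos': array([0.19275916, 0.59400641, 0.19507846]), 'tcp_rot': array([ 3.10131661e+00, -4.90827708e-01, -2.23669877e-04]), 'force': array([-0.00387338,  0.17489533,  0.05143462]), 'torque': array([ 0.02957172,  0.02289254, -0.05178681]), 'grip_force': 0.0, 'opening': 1.000872662494388}
```

View pics/top0.png

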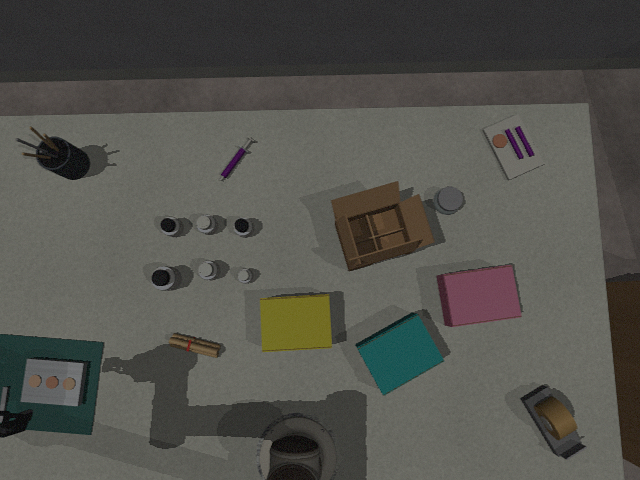

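View pics/scene0.png

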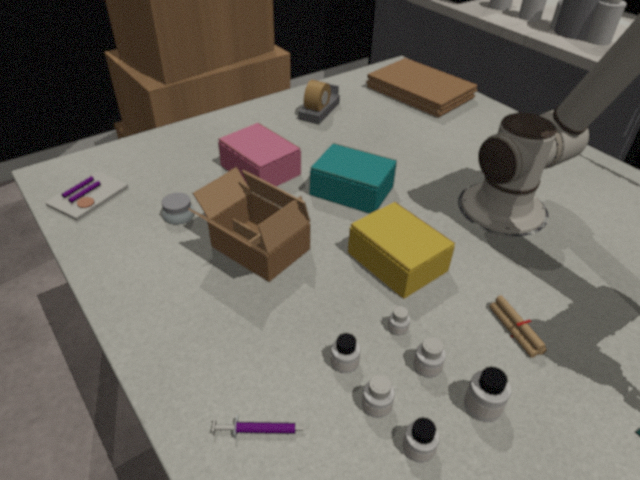

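The top picture shows the middle-sized jars at about (171,226), (206,224), (243,227) and (208,269). The large jar is at (163,278), the small one at (246,275), the carton at (382,228), and the glass pot at (449,200) close to the right flap. The scene picture agrees.

```bash
cat > h.py <<'E'
import numpy as np, cv2
from scipy.spatial.transform import Rotation as R
from plant import get_obs, optics, manip
def ray(cam,xy,obs=None):
    m=optics.camera_model(cam); f=240/np.tan(np.radians(m['fov_y'])/2)
    u=(np.array(xy,float)-[m['cx'],m['cy']])/f
    if cam=='wrist':
        r=np.hypot(*u); d=np.array([*(u*np.sin(r)/r if r>0 else u),np.cos(r)])
        Rt=R.from_rotvec(obs['tcp_rot']).as_matrix(); T=m['T_tool_cam']
        return obs['tcp_pos']+Rt@T[:3,3], Rt@T[:3,:3]@d
    d=np.array([*u,1.]); return np.array(m['xyz']),R.from_rotvec(m['attitude']).as_matrix()@(d/np.linalg.norm(d))
def atz(cam,xy,z,obs=None):
    o,d=ray(cam,xy,obs); return o+d*(z-o[2])/d[2]
def tri(*rays):
    A=np.zeros((3,3));b=np.zeros(3)
    for o,d in rays:
        P=np.eye(3)-np.outer(d,d);A+=P;b+=P@o
    x=np.linalg.solve(A,b); return x,max(np.linalg.norm((np.eye(3)-np.outer(d,d))@(x-o)) for o,d in rays)
def pix(cam,p,obs=None):
    m=optics.camera_model(cam); f=240/np.tan(np.radians(m['fov_y'])/2)
    if cam=='wrist':
        Rt=R.from_rotvec(obs['tcp_rot']).as_matrix();T=m['T_tool_cam']
        c=(Rt@T[:3,:3]).T@(np.array(p)-obs['tcp_pos']-Rt@T[:3,3]); r=np.hypot(c[0],c[1]);u=c[:2]/r*np.arctan2(r,c[2])
    else:
        c=R.from_rotvec(m['attitude']).as_matrix().T@(np.array(p)-m['xyz']);u=c[:2]/c[2]
    return u*f+[m['cx'],m['cy']]
E
python3 - <<'E'
from h import *
np.set_printoptions(precision=4,suppress=True)
for n in ["jar1","jar2","jar_large","jar_small","carton","glass_pot","syringe","dowels"]:
    for c in ("top","scene"):
        for d in optics.landmark_of(n,c)[:5]:
            if d['confidence']>.3: print(n,c,np.round(d['xy']),round(d['confidence'],2),atz(c,d['xy'],0)[:2])
for n in ["partition","flap_front_edge","flap_back_edge","flap_left_edge","flap_right_edge"]:
    L=[optics.landmark_of(n,c) for c in ("top","scene")]
    print(n,[[(np.round(d['xy']),round(d['confidence'],2)) for d in l[:3]] for l in L])
    if L[0] and L[1]: print("  ",*tri(*[ray(c,l[0]['xy']) for c,l in zip(("top","scene"),L)]))
E
```

```text
jar1 top [213. 270.] 0.88 [0.4908 0.2229]
jar1 top [245. 230.] 0.84 [0.6001 0.1352]
jar1 top [172. 229.] 0.79 [0.6076 0.3392]
jar1 top [213. 227.] 0.61 [0.612  0.2254]
jar1 scene [376. 404.] 0.82 [0.6175 0.2366]
jar1 scene [419. 449.] 0.68 [0.6129 0.336 ]
jar1 scene [428. 367.] 0.67 [0.4915 0.2352]
jar1 scene [180. 212.] 0.67 [ 0.6614 -0.4319]
jar1 scene [348. 360.] 0.64 [0.6002 0.1397]
jar2 top [213. 270.] 0.88 [0.4908 0.2229]
jar2 top [245. 230.] 0.84 [0.6001 0.1352]
jar2 top [172. 229.] 0.79 [0.6076 0.3392]
jar2 top [213. 227.] 0.61 [0.612  0.2254]
jar2 scene [376. 404.] 0.82 [0.6175 0.2366]
jar2 scene [419. 449.] 0.68 [0.6129 0.336 ]
jar2 scene [428. 367.] 0.67 [0.4915 0.2352]
jar2 scene [180. 212.] 0.67 [ 0.6614 -0.4319]
jar2 scene [348. 360.] 0.64 [0.6002 0.1397]
jar_large scene [479. 406.] 0.85 [0.4774 0.3404]
jar_small top [248. 275.] 0.72 [0.4755 0.128 ]
jar_small scene [397. 329.] 0.95 [0.4785 0.137 ]
jar_small scene [346. 360.] 0.67 [0.6015 0.1366]
jar_small scene [416. 444.] 0.63 [0.6113 0.3282]
jar_small scene [272. 184.] 0.39 [ 0.416  -0.4054]
carton top [371. 241.] 0.8
[... 966 characters left out ...]
63), (array([382., 248.]), 0.6)], [(array([271., 183.]), 0.86), (array([353., 160.]), 0.75), (array([402., 231.]), 0.68)]]
   [ 0.3467 -0.3173  0.0361] 0.10695939230600734
flap_back_edge [[(array([481., 296.]), 0.9), (array([293., 322.]), 0.77), (array([365., 188.]), 0.71)], [(array([401., 236.]), 0.66), (array([356., 163.]), 0.63), (array([215., 222.]), 0.6)]]
   [ 0.3118 -0.302  -0.0068] 0.21640414120305204
flap_left_edge [[(array([350., 236.]), 0.62), (array([367., 190.]), 0.52)], [(array([280., 212.]), 0.83)]]
   [ 0.5586 -0.1451  0.1388] 0.0007234519103300777
flap_right_edge [[(array([426., 218.]), 0.61)], [(array([216., 179.]), 0.87)]]
   [ 0.6002 -0.3376  0.1243] 0.0021509815566681106
```

```bash
python3 - <<'E'
from h import *
a=cv2.imread("pics/top0.png")[170:280,320:440]; b=cv2.imread("pics/scene0.png")[155:285,180:320]
a=cv2.resize(a,(400,367),interpolation=2);b=cv2.resize(b,(400,371),interpolation=2)
o=np.zeros((371,800,3),np.uint8);o[:367,:400]=a;o[:,400:]=b;cv2.imwrite("pics/c1.png",cv2.convertScaleAbs(o,alpha=1.4))
E
```

```text
(no output)
```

View pics/c1.png

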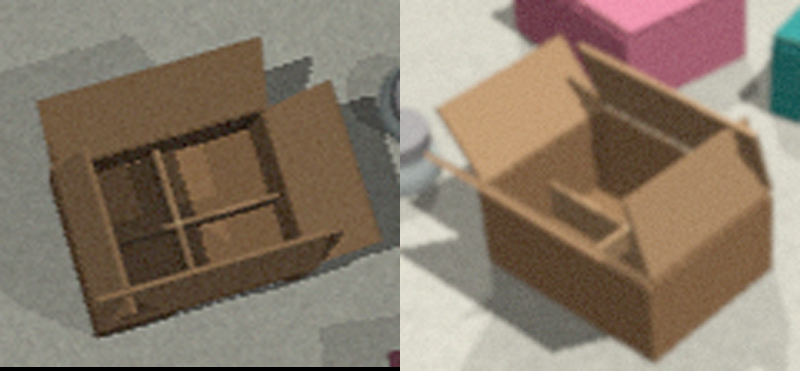

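```bash
cat > fit.py <<'E'
from h import *
from scipy.optimize import least_squares
W={'front':(-1,0),'back':(1,0),'left':(0,1),'right':(0,-1)}
def flap(n,th,s,r=.066):  # s: coordinate along crease
    a,b=W[n]; c,z0=(.066,.080) if a else (.086,.076)
    d=c-r*np.cos(th)
    return np.array([a*d,s,z0+r*np.sin(th)]) if a else np.array([s,b*d,z0+r*np.sin(th)])
def w(p,q):
    c,s=np.cos(p[2]),np.sin(p[2]); return np.array([p[0]+c*q[0]-s*q[1],p[1]+s*q[0]+c*q[1],q[2]])
E
python3 - <<'E'
from fit import *
T=lambda u,v:("top",(320+u/3.3333,170+v/3.336)); S=lambda u,v:("scene",(180+(u-400)/2.857,155+v/2.854))
I={'front':3,'back':4,'left':5,'right':6}
F=lambda n,s:(lambda p:flap(n,p[I[n]],s))
C=lambda *q:(lambda p:np.array(q))
D=[(T(178,226),C(0,0,.04)),(T(38,100),F('back',.088)),(T(262,38),F('back',-.088)),(T(330,82),F('right',.064)),(T(381,240),F('right',-.064)),
(T(92,155),F('left',.064)),(T(132,312),F('left',-.064)),(T(100,298),F('front',.088)),(T(340,233),F('front',-.088)),
(S(440,105),F('right',.064)),(S(565,35),F('right',-.064)),(S(630,205),F('left',.064)),(S(750,120),F('left',-.064)),
(S(580,45),F('front',-.088)),(S(425,150),F('back',-.088)),(S(655,360),C(.068,.088,0)),(S(490,270),C(.068,-.088,0)),(S(772,265),C(-.068,.088,0))]
f=lambda p:np.concatenate([pix(c,w(p,q(p)))-xy for (c,xy),q in D])
r=least_squares(f,[.562,-.214,.25,1.5,2.3,1.2,2.4],loss='soft_l1')
print(np.round(r.x,4)); print(np.round(f(r.x).reshape(-1,2),1).tolist())
p=r.x
for sx in(1,-1):
  for sy in (1,-1): print(sx,sy,w(p,[.033*sx,.043*sy,0]).round(4))
for n in W: print(n,[w(p,flap(n,p[I[n]],s)).round(3) for s in (-.06,.06)])
E
```

```text
[ 0.5665 -0.2147  0.2586  1.2593  2.2973  1.2724  2.2765]
[[-0.1, -0.4], [-0.7, 0.5], [-0.7, -0.0], [-0.4, -0.2], [-0.1, 1.1], [-3.4, -1.7], [-0.5, 0.9], [-1.4, 0.2], [-4.3, -0.2], [-1.2, -0.9], [-1.3, -1.7], [-1.3, -2.7], [-0.3, -2.8], [-0.1, -1.4], [-0.1, -0.2], [-0.2, -0.3], [0.0, -5.1], [0.5, -0.3]]
1 1 [ 0.5875 -0.1647  0.    ]
1 -1 [ 0.6094 -0.2479  0.    ]
-1 1 [ 0.5236 -0.1816  0.    ]
-1 -1 [ 0.5456 -0.2648  0.    ]
front [array([ 0.538, -0.284,  0.143]), array([ 0.507, -0.168,  0.143])]
back [array([ 0.688, -0.245,  0.129]), array([ 0.657, -0.129,  0.129])]
left [array([ 0.492, -0.166,  0.139]), array([ 0.608, -0.135,  0.139])]
right [array([ 0.541, -0.355,  0.126]), array([ 0.657, -0.324,  0.126])]
```

The fit agrees with the printed sizes: the carton is at (0.5665, -0.2147) with yaw 0.259. The front and left flaps lean in (about 1.26) and the back and right flaps lean out (about 2.28). I'll align the tool with the carton while passing over the jars.

Call:
{"api": "servo_tool", "payload": {"steps": [[0.045, 0.025, 0, -4.1], [0.09, 0.05, 0, -8.2], [0.135, 0.075, 0, -12.3], [0.18, 0.1, 0, -16.4], [0.225, 0.125, -0.01, -20.5], [0.27, 0.15, -0.02, -24.6], [0.315, 0.175, -0.02, -28.7], [0.34, 0.19, -0.02, -32.8]]}}

```text
time: 2.25
tcp_pos: [0.4592, 0.307, 0.2168]
tcp_rot: [-3.114, -0.408, -0.002]
force: [0.1, -0.3, -1.0]
opening: 1.0
grip_force: 0.0
```

```bash
cat >> fit.py <<'E'
P=[.5665,-.2147,.2586]
def loc(x,y):
    c,s=np.cos(P[2]),np.sin(P[2]); d=np.array([x-P[0],y-P[1]]); return np.array([c*d[0]+s*d[1],-s*d[0]+c*d[1]])
def st():
    o=get_obs(); r=R.from_rotvec(o['tcp_rot']).as_matrix()
    print('t',round(o['time'],2),'tcp',o['tcp_pos'].round(4),'loc',loc(*o['tcp_pos'][:2]).round(4),'yaw',np.arctan2(r[1,0],r[0,0]).round(4),'zax',r[:,2].round(3),'F',o['force'].round(1),'open',round(o['opening'],3),'grip',round(o['grip_force'],1)); return o
E
python3 - <<'E'
from fit import *
o=st(); im=optics.capture('wrist'); cv2.imwrite("pics/w1.png",cv2.convertScaleAbs(im,alpha=1.3))
for n in ("jar1","jar_large","jar_small"):
    for d in optics.outline_of(n,'wrist'):
        if d['confidence']>.4:
            ys,xs=np.nonzero(d['region']); print('out',n,round(d['confidence'],2),np.round(d['xy']),(xs.min(),xs.max(),ys.min(),ys.max()),atz('wrist',d['xy'],.04,o)[:2].round(3))
    for d in optics.landmark_of(n,'wrist'):
        if d['confidence']>.4: print('lm',n,round(d['confidence'],2),np.round(d['xy']),atz('wrist',d['xy'],0,o)[:2].round(3))
E
```

```text
t 2.25 tcp [0.4592 0.307  0.2168] loc [0.0297 0.5318] yaw 0.2609 zax [ 0.001  0.001 -1.   ] F [ 0.1 -0.3 -1. ] open 1.0 grip 0.0
out jar1 0.98 [328.  48.] (np.int64(299), np.int64(353), np.int64(23), np.int64(77)) [0.61  0.333]
out jar1 0.91 [501. 117.] (np.int64(473), np.int64(531), np.int64(92), np.int64(139)) [0.601 0.146]
out jar1 0.74 [423.  73.] (np.int64(391), np.int64(450), np.int64(48), np.int64(100)) [0.614 0.239]
out jar1 0.57 [392. 193.] (np.int64(365), np.int64(420), np.int64(166), np.int64(219)) [0.491 0.235]
lm jar1 0.88 [412.  74.] [0.618 0.24 ]
lm jar1 0.86 [388. 188.] [0.491 0.23 ]
lm jar1 0.73 [488. 118.] [0.603 0.141]
lm jar1 0.59 [327.  51.] [0.615 0.334]
out jar_large 0.66 [278. 187.] (np.int64(245), np.int64(312), np.int64(150), np.int64(220)) [0.467 0.344]
lm jar_large 0.69 [282. 180.] [0.469 0.344]
out jar_small 0.74 [463. 231.] (np.int64(445), np.int64(486), np.int64(210), np.int64(250)) [0.474 0.148]
lm jar_small 0.97 [458. 226.] [0.472 0.136]
```

View pics/w1.png

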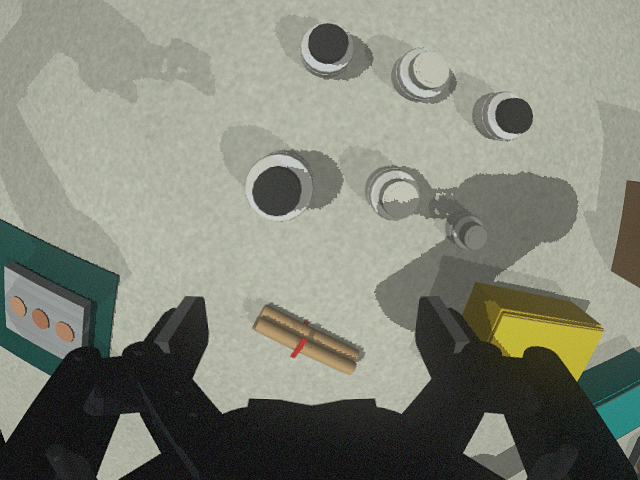

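The wrist picture shows all four middle-sized jars upright, at about (328,48), (423,73), (501,117) and (392,193). The positions agree with the other cameras. Next I fold the front and left flaps outward with shut fingers.

Call:
{"api": "servo_tool", "payload": {"steps": [[0, 0.05, 0, 0], [0, 0.1, 0, 0], [0, 0.15, 0, 0], [0, 0.2, 0, 0], [0, 0.25, 0, 0], [0, 0.3, 0, 0], [0, 0.35, 0, 0], [0, 0.4, 0, 0]], "fingers": 0}}

```text
time: 3.4
tcp_pos: [0.5604, -0.0784, 0.2162]
tcp_rot: [-3.115, -0.409, -0.001]
force: [1.5, 0.4, 0.3]
opening: -0.003
grip_force: 0.0
```

Call:
{"api": "servo_tool", "payload": {"steps": [[-0.01, 0.05, 0, 0], [-0.02, 0.1, 0, 0], [-0.04, 0.145, 0, 0], [-0.04, 0.145, 0, 0], [-0.04, 0.145, 0.03, 0], [-0.04, 0.145, 0.06, 0], [-0.04, 0.145, 0.09, 0], [-0.04, 0.145, 0.107, 0]]}}

```text
time: 4.2
tcp_pos: [0.5574, -0.2262, 0.1062]
tcp_rot: [-3.113, -0.408, 0.006]
force: [-1.6, 0.8, -0.5]
opening: -0.002
grip_force: 0.0
```

Call:
{"api": "servo_tool", "payload": {"steps": [[-0.01, 0, 0, 0], [-0.02, 0, 0, 0], [-0.03, 0, 0, 0], [-0.04, 0, 0, 0], [-0.05, 0, 0, 0], [-0.06, 0, 0, 0], [-0.07, 0, 0, 0], [-0.08, 0, 0, 0]]}}

```text
time: 5.0
tcp_pos: [0.4802, -0.2491, 0.1091]
tcp_rot: [3.115, 0.405, 0.0]
force: [-0.1, -0.4, 0.4]
opening: -0.001
grip_force: 0.0
```

```bash
python3 - <<'E'
from fit import *
o=st(); im=optics.capture('scene'); cv2.imwrite("pics/s2.png",cv2.resize(im[100:320,130:410],(640,503)))
E
```

```text
t 5.0 tcp [ 0.4802 -0.2491  0.1091] loc [-0.0922 -0.0111] yaw 0.2585 zax [ 0. -0. -1.] F [-0.1 -0.4  0.4] open -0.001 grip 0.0
```

View pics/s2.png

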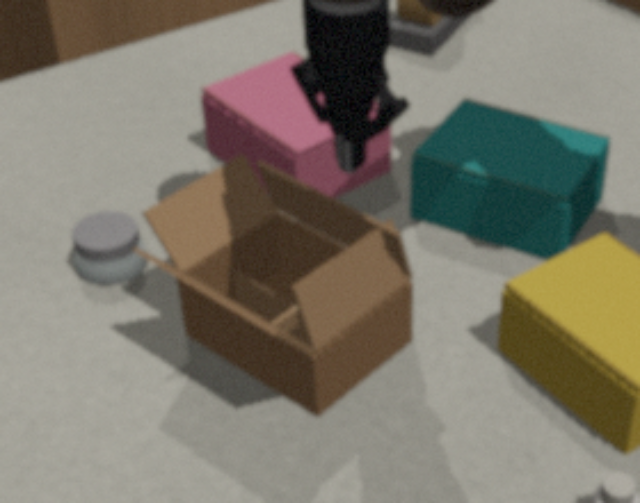

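```bash
python3 - <<'E'
from fit import *
o=st(); print(pix('scene',o['tcp_pos']), pix('top',o['tcp_pos']))
for th in (1.26,1.57,2.0,2.3): print(th,[pix('scene',w(P,flap('front',th,s))).round() for s in(-.088,.088)],[pix('top',w(P,flap('front',th,s))).round() for s in(-.088,.088)])
a=optics.capture('top')[170:290,310:450]; cv2.imwrite("pics/t2.png",cv2.convertScaleAbs(cv2.resize(a,(560,480),interpolation=2),alpha=1.4))
E
```

```text
t 5.05 tcp [ 0.4786 -0.2491  0.1089] loc [-0.0938 -0.0107] yaw 0.2575 zax [-0.001  0.001 -1.   ] F [-2.5  0.6 -0.1] open -0.002 grip 0.0
[284.35278098 185.78397691] [391.16360332 268.21210149]
1.26 [array([243., 169.]), array([304., 201.])] [array([418., 240.]), array([349., 260.])]
1.57 [array([249., 164.]), array([311., 195.])] [array([420., 247.]), array([351., 267.])]
2.0 [array([258., 161.]), array([319., 192.])] [array([423., 258.]), array([354., 279.])]
2.3 [array([264., 162.]), array([324., 192.])] [array([424., 265.]), array([356., 285.])]
```

View pics/t2.png

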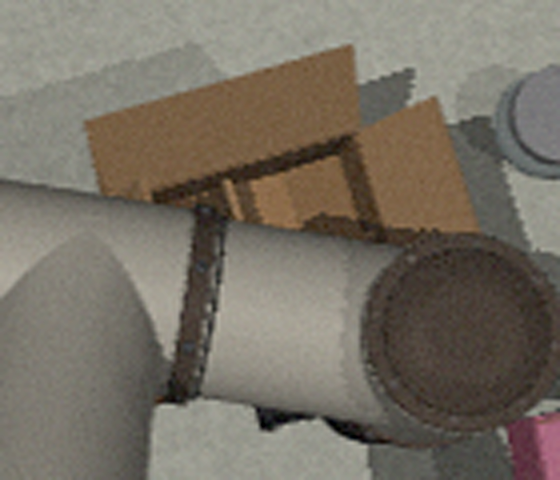

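The top picture is blocked by the arm. In the scene picture the front flap's edge still looks like its start position, with the tip at about (282,173). I'll raise the tool and look again.

Call:
{"api": "servo_tool", "payload": {"steps": [[0, 0, -0.05, 0], [0, 0, -0.1, 0], [0, 0, -0.12, 0], [0, 0, -0.12, 0], [0, 0, -0.12, 0], [0, 0, -0.12, 0], [0, 0, -0.12, 0], [0, 0, -0.12, 0]]}}

```text
time: 5.9
tcp_pos: [0.4806, -0.2487, 0.2278]
tcp_rot: [-3.115, -0.405, 0.003]
force: [0.5, -0.3, 0.5]
opening: 0.002
grip_force: 0.0
```

```bash
python3 - <<'E'
from fit import *
o=st(); im=optics.capture('scene'); b=optics.capture('wrist')
c=np.zeros((480,800,3),np.uint8); c[:,:400]=cv2.resize(im[140:290,185:310],(400,480),interpolation=2); c[:,400:]=cv2.convertScaleAbs(b[:,120:520],alpha=1.3); cv2.imwrite("pics/s3.png",c)
print(pix('wrist',w(P,[0,0,.04]),o)); 
for n in W:
  for th in (1.26,1.57,2.28): print(n,th,*[pix('wrist',w(P,flap(n,th,s)),o).round() for s in(-.064,.064)])
E
```

```text
t 5.9 tcp [ 0.4806 -0.2487  0.2278] loc [-0.0917 -0.0109] yaw 0.2587 zax [-0.002  0.    -1.   ] F [ 0.5 -0.3  0.5] open 0.002 grip 0.0
[301.89633883 109.44003308]
front 1.26 [387. 167.] [210. 168.]
front 1.57 [387. 196.] [210. 196.]
front 2.28 [381. 246.] [219. 246.]
back 1.26 [389.  42.] [209.  44.]
back 1.57 [389.  14.] [208.  17.]
back 2.28 [384. -30.] [215. -27.]
left 1.26 [211. 192.] [208.  22.]
left 1.57 [184. 193.] [181.  24.]
left 2.28 [142. 191.] [138.  36.]
right 1.26 [388. 191.] [390.  20.]
right 1.57 [415. 193.] [418.  21.]
right 2.28 [460. 191.] [464.  33.]
```

View pics/s3.png

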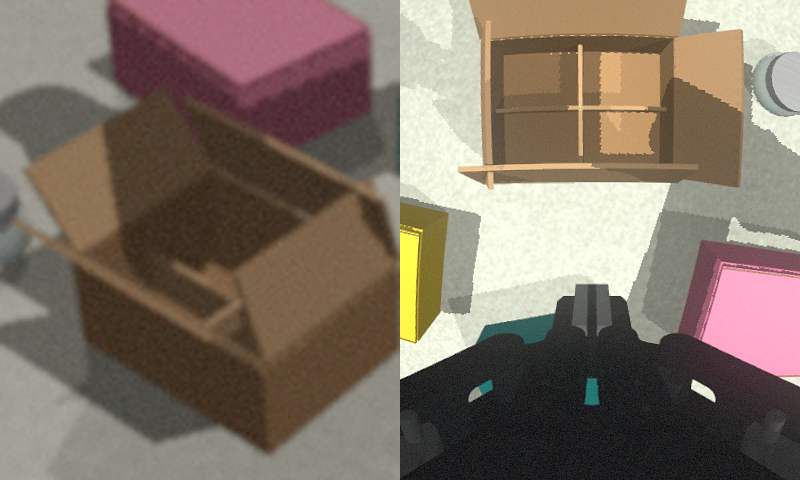

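The front flap never moved. In both views the visible fingertip sits well behind the reported TCP (wrist row about 284 against an expected 251-271), so the finger passed over the flap. I'll find the true tip height by touching a free patch of table gently.

Call:
{"api": "servo_tool", "payload": {"steps": [[0.02, -0.04, 0, 0], [0.04, -0.08, 0, 0], [0.06, -0.12, 0, 0], [0.09, -0.16, 0, 0], [0.12, -0.2, 0.03, 0], [0.141, -0.24, 0.07, 0], [0.141, -0.261, 0.11, 0], [0.141, -0.261, 0.15, 0]]}}

```text
time: 6.8
tcp_pos: [0.5521, 0.0426, 0.0792]
tcp_rot: [-3.114, -0.411, -0.007]
force: [0.6, 0.9, -1.0]
opening: -0.001
grip_force: 0.0
```

Call:
{"api": "servo_tool", "payload": {"steps": [[0, 0, 0.005, 0], [0, 0, 0.01, 0], [0, 0, 0.015, 0], [0, 0, 0.02, 0], [0, 0, 0.025, 0], [0, 0, 0.03, 0], [0, 0, 0.035, 0], [0, 0, 0.035, 0]]}}

```text
time: 7.6
tcp_pos: [0.5501, 0.0393, 0.0438]
tcp_rot: [3.115, 0.405, -0.002]
force: [-0.6, 0.3, -0.7]
opening: 0.001
grip_force: 0.0
```

```bash
python3 - <<'E'
from fit import *
o=st(); im=optics.capture('scene'); b=optics.capture('wrist')
u=pix('scene',o['tcp_pos']).round().astype(int); v=pix('wrist',o['tcp_pos'],o); print(u,v)
c=np.zeros((400,800,3),np.uint8); cr=im[u[1]-60:u[1]+20,u[0]-40:u[0]+40].copy(); cv2.circle(cr,(40,60),1,(0,0,255),-1)
c[:,:400]=cv2.resize(cr,(400,400),interpolation=2); cr=b[200:400,220:420].copy();cv2.circle(cr,(int(v[0])-220,int(v[1])-200),2,(0,0,255),-1);c[:,400:]=cv2.convertScaleAbs(cv2.resize(cr,(400,400)),alpha=1.3); cv2.imwrite("pics/s4.png",c)
E
```

```text
t 7.6 tcp [0.5501 0.0393 0.0438] loc [0.0491 0.2497] yaw 0.2583 zax [-0.001 -0.    -1.   ] F [-0.6  0.3 -0.7] open 0.001 grip 0.0
[337 298] [313.88823963 272.58748996]
```

View pics/s4.png

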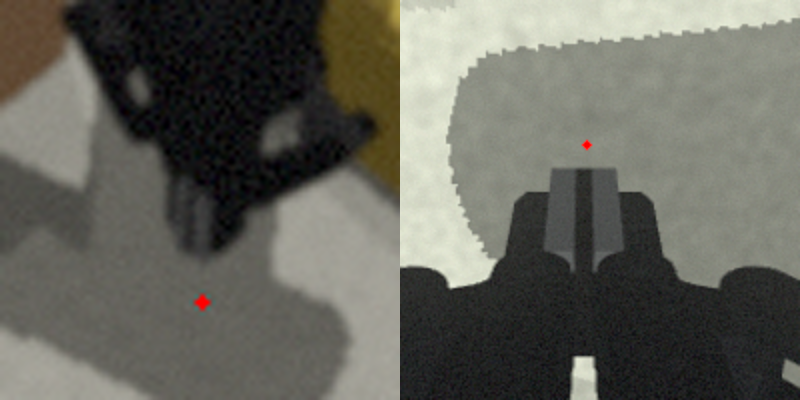

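The tip shows clearly behind the TCP mark in both views: 47 px in the 5x scene crop and 23 px in the 2x wrist crop, roughly 27 mm. I'll touch the table slowly to confirm.

Call:
{"api": "servo_tool", "payload": {"steps": [[0, 0, 0.007, 0], [0, 0, 0.014, 0], [0, 0, 0.021, 0], [0, 0, 0.027, 0], [0, 0, 0.033, 0], [0, 0, 0.037, 0], [0, 0, 0.04, 0], [0, 0, 0.04, 0]]}}

```text
time: 8.5
tcp_pos: [0.5504, 0.0395, 0.004]
tcp_rot: [3.115, 0.405, -0.001]
force: [0.1, 0.0, -0.2]
opening: -0.002
grip_force: 0.0
```

Call:
{"api": "servo_tool", "payload": {"steps": [[0, 0, 0.001, 0], [0, 0, 0.002, 0], [0, 0, 0.003, 0], [0, 0, 0.004, 0], [0, 0, 0.005, 0], [0, 0, 0.006, 0], [0, 0, 0.007, 0], [0, 0, 0.007, 0]]}}

```text
time: 9.3
tcp_pos: [0.5505, 0.0395, -0.0027]
tcp_rot: [3.115, 0.405, -0.001]
force: [-0.1, 0.4, -0.1]
opening: -0.001
grip_force: 0.0
```

TCP z is below zero with no contact, so the tip really is shorter than stated. I'll keep going down.

Call:
{"api": "servo_tool", "payload": {"steps": [[0, 0, 0.002, 0], [0, 0, 0.004, 0], [0, 0, 0.006, 0], [0, 0, 0.008, 0], [0, 0, 0.01, 0], [0, 0, 0.012, 0], [0, 0, 0.013, 0], [0, 0, 0.013, 0]]}}

```text
time: 10.1
tcp_pos: [0.5505, 0.0395, -0.0157]
tcp_rot: [3.115, 0.405, -0.001]
force: [-0.5, 0.3, -0.2]
opening: -0.004
grip_force: 0.0
```

Call:
{"api": "servo_tool", "payload": {"steps": [[0, 0, 0.001, 0], [0, 0, 0.002, 0], [0, 0, 0.003, 0], [0, 0, 0.004, 0], [0, 0, 0.005, 0], [0, 0, 0.006, 0], [0, 0, 0.006, 0], [0, 0, 0.006, 0]]}}

```text
time: 10.9
tcp_pos: [0.5506, 0.0395, -0.0216]
tcp_rot: [3.115, 0.405, -0.0]
force: [0.8, -0.0, 0.3]
opening: -0.001
grip_force: 0.0
```

Call:
{"api": "servo_tool", "payload": {"steps": [[0, 0, 0.001, 0], [0, 0, 0.002, 0], [0, 0, 0.003, 0], [0, 0, 0.004, 0], [0, 0, 0.005, 0], [0, 0, 0.005, 0], [0, 0, 0.005, 0], [0, 0, 0.005, 0]]}}

```text
time: 11.7
tcp_pos: [0.5506, 0.0396, -0.0265]
tcp_rot: [-3.115, -0.405, -0.0]
force: [1.2, -0.3, -0.7]
opening: 0.003
grip_force: 0.0
```

Call:
{"api": "servo_tool", "payload": {"steps": [[0, 0, 0.001, 0], [0, 0, 0.002, 0], [0, 0, 0.003, 0], [0, 0, 0.003, 0], [0, 0, 0.003, 0], [0, 0, 0.003, 0], [0, 0, 0.003, 0], [0, 0, 0.003, 0]]}}

```text
time: 12.5
tcp_pos: [0.5506, 0.0396, -0.0295]
tcp_rot: [-3.115, -0.405, -0.0]
force: [-0.1, 0.3, 0.2]
opening: 0.004
grip_force: 0.0
```

Call:
{"api": "servo_tool", "payload": {"steps": [[0, 0, 0.001, 0], [0, 0, 0.002, 0], [0, 0, 0.003, 0], [0, 0, 0.003, 0], [0, 0, 0.003, 0], [0, 0, 0.003, 0], [0, 0, 0.003, 0], [0, 0, 0.003, 0]]}}

```text
time: 13.3
tcp_pos: [0.5506, 0.0396, -0.0325]
tcp_rot: [-3.115, -0.405, 0.0]
force: [0.3, 0.7, 0.4]
opening: -0.001
grip_force: 0.0
```

```bash
python3 - <<'E'
from fit import *
o=st(); im=optics.capture('scene'); b=optics.capture('wrist')
u=pix('scene',[*o['tcp_pos'][:2],0]).round().astype(int); print(u)
c=np.zeros((400,800,3),np.uint8); cr=im[u[1]-60:u[1]+20,u[0]-40:u[0]+40].copy(); cv2.circle(cr,(40,60),1,(0,0,255),-1)
c[:,:400]=cv2.resize(cr,(400,400),interpolation=2); cr=b[200:400,220:420].copy();c[:,400:]=cv2.convertScaleAbs(cv2.resize(cr,(400,400)),alpha=1.3); cv2.imwrite("pics/s5.png",c)
E
```

```text
t 13.3 tcp [ 0.5506  0.0396 -0.0325] loc [0.0496 0.2499] yaw 0.2587 zax [-0.  0. -1.] F [0.3 0.7 0.4] open -0.001 grip 0.0
[336 314]
```

View pics/s5.png

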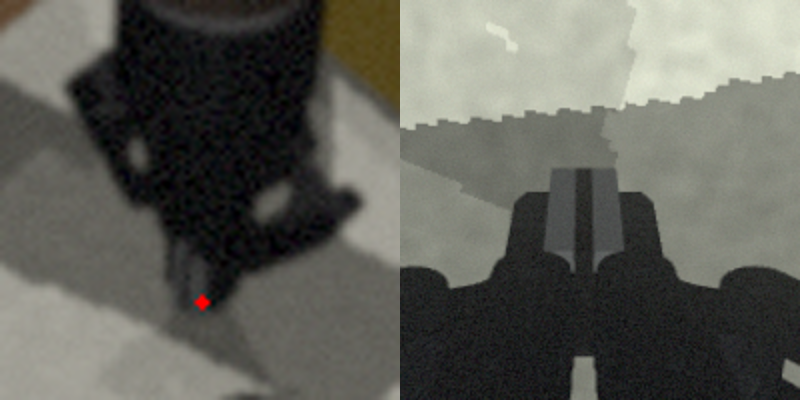

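The tip is now right at the table mark (202,302).

Call:
{"api": "servo_tool", "payload": {"steps": [[0, 0, 0.0005, 0], [0, 0, 0.001, 0], [0, 0, 0.0015, 0], [0, 0, 0.002, 0], [0, 0, 0.0025, 0], [0, 0, 0.003, 0], [0, 0, 0.003, 0], [0, 0, 0.003, 0]]}}

```text
time: 14.2
tcp_pos: [0.5506, 0.0396, -0.0353]
tcp_rot: [3.115, 0.405, 0.0]
force: [-2.0, -0.9, 3.7]
opening: -0.003
grip_force: 1.8
```

Contact came at TCP z = -0.035, so the true tip is 35 mm behind the reported TCP and tip z = TCP z + 0.035. I'll redo the flap folding with that correction.

Call:
{"api": "servo_tool", "payload": {"steps": [[0, 0, -0.05, 0], [0, 0, -0.1, 0], [0, 0, -0.15, 0], [0, 0, -0.2, 0], [0, 0.045, -0.21, 0], [0, 0.09, -0.21, 0], [0, 0.135, -0.21, 0], [0, 0.18, -0.21, 0]]}}

```text
time: 15.0
tcp_pos: [0.5969, -0.1359, 0.1745]
tcp_rot: [-3.115, -0.406, -0.001]
force: [1.1, -0.2, 0.5]
opening: 0.003
grip_force: 0.0
```

Call:
{"api": "servo_tool", "payload": {"steps": [[-0.03, 0.04, 0, 0], [-0.06, 0.083, 0, 0], [-0.06, 0.083, 0, 0], [-0.06, 0.083, 0.03, 0], [-0.06, 0.083, 0.06, 0], [-0.06, 0.083, 0.09, 0], [-0.06, 0.083, 0.1, 0], [-0.06, 0.083, 0.1, 0]]}}

```text
time: 15.8
tcp_pos: [0.5589, -0.2297, 0.0728]
tcp_rot: [-3.114, -0.405, 0.006]
force: [-0.2, -0.2, -0.5]
opening: -0.003
grip_force: 0.0
```

Call:
{"api": "servo_tool", "payload": {"steps": [[-0.01, 0, 0, 0], [-0.02, 0, 0, 0], [-0.03, 0, 0, 0], [-0.04, 0, 0, 0], [-0.05, 0, 0, 0], [-0.06, 0, 0, 0], [-0.07, 0, 0, 0], [-0.07, 0, 0, 0]]}}

```text
time: 16.6
tcp_pos: [0.4904, -0.2482, 0.0744]
tcp_rot: [-3.115, -0.403, 0.002]
force: [0.8, -0.1, -0.4]
opening: -0.001
grip_force: 0.0
```

Call:
{"api": "servo_tool", "payload": {"steps": [[0.03, 0, 0, 0], [0.07, 0, 0, 0], [0.07, -0.02, 0, 0], [0.07, -0.04, 0, 0], [0.07, -0.05, 0, 0], [0.07, -0.06, 0, 0], [0.07, -0.07, 0, 0], [0.07, -0.08, 0, 0]]}}

```text
time: 17.4
tcp_pos: [0.5394, -0.1525, 0.0747]
tcp_rot: [3.115, 0.405, 0.001]
force: [0.2, 0.1, -0.7]
opening: 0.001
grip_force: 0.2
```

Call:
{"api": "servo_tool", "payload": {"steps": [[0, -0.01, 0, 0], [0, -0.02, 0, 0], [0, -0.03, 0, 0], [0, -0.033, 0, 0], [0, -0.02, -0.02, 0], [0, 0, -0.05, 0], [0, 0, -0.1, 0], [0, 0, -0.13, 0]]}}

```text
time: 18.2
tcp_pos: [0.5406, -0.1534, 0.208]
tcp_rot: [3.114, 0.404, 0.006]
force: [0.4, -0.9, 0.2]
opening: -0.001
grip_force: 0.0
```

```bash
python3 - <<'E'
from fit import *
o=st(); im=optics.capture('scene'); b=optics.capture('wrist')
c=np.zeros((480,800,3),np.uint8); c[:,:400]=cv2.resize(im[140:290,185:310],(400,480),interpolation=2); c[:,400:]=cv2.convertScaleAbs(b[:,120:520],alpha=1.3); cv2.imwrite("pics/s6.png",c)
print(pix('wrist',w(P,[0,0,.04]),o)); 
for n in W:
  for th in (1.26,2.0,2.28): print(n,th,*[pix('wrist',w(P,flap(n,th,s)),o).round() for s in(-.064,.064)])
E
```

```text
t 18.2 tcp [ 0.5406 -0.1534  0.208 ] loc [-0.0093  0.0658] yaw 0.2582 zax [ 0.004 -0.001 -1.   ] F [ 0.4 -0.9  0.2] open -0.001 grip 0.0
[381.31285075 197.42362676]
front 1.26 [482. 282.] [316. 286.]
front 2.0 [470. 334.] [315. 340.]
front 2.28 [463. 343.] [315. 350.]
back 1.26 [496. 163.] [316. 156.]
back 2.0 [496.  97.] [316.  84.]
back 2.28 [490.  77.] [316.  64.]
left 1.26 [313. 306.] [313. 128.]
left 2.0 [250. 304.] [242. 130.]
left 2.28 [233. 298.] [223. 130.]
right 1.26 [478. 301.] [497. 137.]
right 2.0 [525. 297.] [546. 143.]
right 2.28 [533. 291.] [554. 144.]
```

View pics/s6.png

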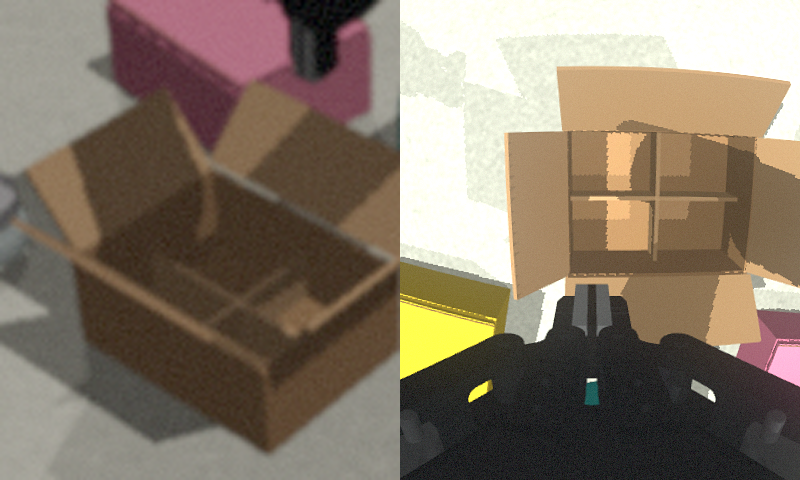

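Both flaps now lean out (about 2.25): the left flap's edge is at wrist column 505 and the front flap's at row 342 in the composite. The compartments are clear. Next is the first jar, the nearest black-capped one: hover and measure.

Call:
{"api": "servo_tool", "payload": {"steps": [[0.02, -0.04, 0, 0], [0.04, -0.08, 0, 0], [0.06, -0.12, 0, 0], [0.08, -0.16, 0, 0], [0.1, -0.2, 0, 0], [0.12, -0.24, 0, 0], [0.133, -0.27, 0.03, 0], [0.133, -0.27, 0.04, 0]], "fingers": 0.062, "squeeze": 30}}

```text
time: 19.1
tcp_pos: [0.5972, 0.1459, 0.1602]
tcp_rot: [3.114, 0.411, -0.009]
force: [-0.8, 0.2, -0.4]
opening: 0.728
grip_force: 0.0
```

Call:
{"api": "servo_tool", "payload": {"steps": [[0, 0, 0, 0], [0, 0, 0, 0], [0, 0, 0, 0], [0, 0, 0, 0], [0, 0, 0, 0], [0, 0, 0, 0], [0, 0, 0, 0], [0, 0, 0, 0]]}}

```text
time: 19.9
tcp_pos: [0.5989, 0.1423, 0.1645]
tcp_rot: [-3.115, -0.405, -0.0]
force: [0.5, 0.0, -0.0]
opening: 0.728
grip_force: 0.0
```

```bash
cat > jar.py <<'E'
from fit import *
# jars seen from the wrist: outline centre (about mid height) and caps; nearest to TCP first
def look(save=None):
    o=st(); im=optics.capture('wrist'); t=loc(*o['tcp_pos'][:2]); J=[]
    if save: cv2.imwrite(save,cv2.convertScaleAbs(im,alpha=1.3))
    from scipy.optimize import least_squares
    z=np.array([0,.042,.043,.063]); rr=[.026,.026,.018,.018]; a=np.linspace(0,6.283,24,endpoint=False)
    def bb(c):
        q=np.array([pix('wrist',[c[0]+r*np.cos(k),c[1]+r*np.sin(k),h],o) for h,r in zip(z,rr) for k in a]); return np.r_[q.min(0),q.max(0)]
    for d in optics.outline_of('jar1','wrist'):
        if d['confidence']<.35: continue
        ys,xs=np.nonzero(d['region']); b=np.r_[xs.min(),ys.min(),xs.max()+1,ys.max()+1]
        s=least_squares(lambda c:bb(c)-b,atz('wrist',d['xy'],.04,o)[:2])
        J.append((s.x,np.abs(s.fun).max(),d['confidence']))
    J.sort(key=lambda j:np.linalg.norm(loc(*j[0])-t))
    for x,e,c in J:
        l=loc(*x); print('jar',x.round(4),'loc',l.round(4),'res',round(e,1),'conf',round(c,2),'tool dx,dy',round(l[0]-t[0],4),round(t[1]-l[1],4))
    return o,im,J
E
python3 -c "
from jar import *
look('pics/w7.png')"
```

```text
t 19.9 tcp [0.5989 0.1423 0.1645] loc [0.1226 0.3368] yaw 0.2586 zax [ 0.  0. -1.] F [ 0.5  0.  -0. ] open 0.728 grip 0.0Traceback (most recent call last):
  File "<string>", line 3, in <module>
    look('pics/w7.png')
    ~~~~^^^^^^^^^^^^^^^
  File "jar.py", line 13, in look
    s=least_squares(lambda c:bb(c)-b,atz('wrist',d['xy'],.04,o)[:2])
    return func(*args, **kwargs)
    result = trf(vector_fun.fun, vector_fun.jac, x0, f0, J0, lb, ub, ftol, xtol,
                 gtol, max_nfev, x_scale, loss_function, tr_solver,
                 tr_options.copy(), verbose, callback=callback_wrapped)
    return trf_no_bounds(
        fun, jac, x0, f0, J0, ftol, xtol, gtol, max_nfev, x_scale,
        loss_function, tr_solver, tr_options, verbose, callback=callback)
    J = jac(x)
    self._update_jac()
    ~~~~~~~~~~~~~~~~^^
    self.J = self.jac_wrapped(xp_copy(self.x), f0=self.f)
             ~~~~~~~~~~~~~~~~^^^^^^^^^^^^^^^^^^^^^^^^^^^^
    J, dct = approx_derivative(
             ~~~~~~~~~~~~~~~~~^
        self.fun,
        ^^^^^^^^^
    ...<2 lines>...
        **self.finite_diff_options,

[... 549 characters left out ...]
eturn np.atleast_1d(self.fun(x))
                         ~~~~~~~~^^^
    return self.f(x, *self.args, **self.kwargs)
           ~~~~~~^^^^^^^^^^^^^^^^^^^^^^^^^^^^^^
  File "jar.py", line 13, in <lambda>
    s=least_squares(lambda c:bb(c)-b,atz('wrist',d['xy'],.04,o)[:2])
                             ~~^^^
  File "jar.py", line 9, in bb
    q=np.array([pix('wrist',[c[0]+r*np.cos(k),c[1]+r*np.sin(k),h],o) for h,r in zip(z,rr) for k in a]); return np.r_[q.min(0),q.max(0)]
                ~~~^^^^^^^^^^^^^^^^^^^^^^^^^^^^^^^^^^^^^^^^^^^^^^^^^
  File "h.py", line 20, in pix
    m=optics.camera_model(cam); f=240/np.tan(np.radians(m['fov_y'])/2)
ValueError: time passes only in moves, steps and waits
```

View pics/w7.png

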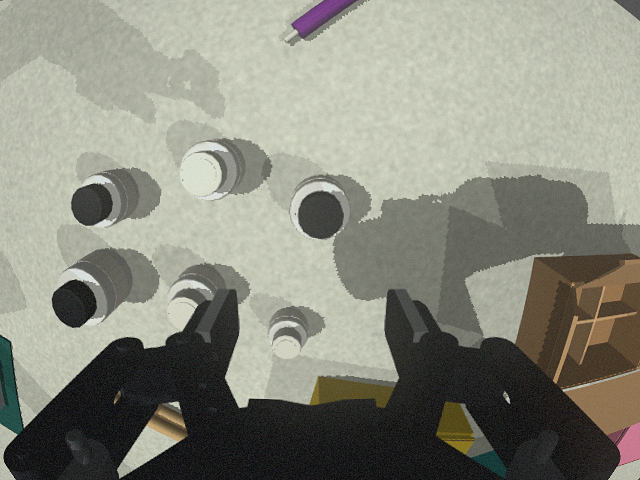

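The picture shows the target jar at (320,208), with its cap at (321,214), clear between the open fingers at columns 228 and 397. I'll cache the camera model, then measure.

Jar C is measured. Jar A has meanwhile moved about 47 mm, so it was the one knocked. Grasp jar C.

Call:
{"api": "servo_tool", "payload": {"steps": [[0.005, 0.006, 0, 0], [0.005, 0.006, 0.03, 0], [0.005, 0.006, 0.06, 0], [0.005, 0.006, 0.09, 0], [0.005, 0.006, 0.12, 0], [0.005, 0.006, 0.14, 0], [0.005, 0.006, 0.154, 0], [0.005, 0.006, 0.154, 0]]}}

```text
time: 20.9
tcp_pos: [0.6042, 0.137, 0.0083]
tcp_rot: [3.114, 0.404, -0.006]
force: [0.5, 0.0, -0.0]
opening: 0.729
grip_force: 0.0
```

Call:
{"api": "servo_tool", "payload": {"steps": [[0, 0, 0, 0], [0, 0, 0, 0], [0, 0, 0, 0], [0, 0, 0, 0], [0, 0, 0, 0], [0, 0, 0, 0], [0, 0, 0, 0], [0, 0, 0, 0]], "fingers": 0.02}}

```text
time: 21.7
tcp_pos: [0.6065, 0.1382, 0.012]
tcp_rot: [-3.115, -0.406, -0.005]
force: [-0.1, -1.2, 5.3]
opening: 0.407
grip_force: 30.5
```

Call:
{"api": "servo_tool", "payload": {"steps": [[0, 0, -0.04, 0], [0, 0, -0.08, 0], [0, 0, -0.12, 0], [0, 0.02, -0.16, 0], [-0.01, 0.06, -0.18, 0], [-0.02, 0.1, -0.18, 0], [-0.03, 0.14, -0.18, 0], [-0.04, 0.18, -0.18, 0]]}}

```text
time: 22.5
tcp_pos: [0.6117, -0.0476, 0.1899]
tcp_rot: [-3.114, -0.406, 0.002]
force: [0.2, 0.6, -1.8]
opening: 0.406
grip_force: 30.5
```

Call:
{"api": "servo_tool", "payload": {"steps": [[-0.01, 0.04, 0, 0], [-0.02, 0.08, 0, 0], [-0.04, 0.12, 0, 0], [-0.05, 0.16, 0, 0], [-0.055, 0.188, 0, 0], [-0.055, 0.188, 0, 0], [-0.055, 0.188, 0, 0], [-0.055, 0.188, 0, 0]]}}

```text
time: 23.3
tcp_pos: [0.6073, -0.2413, 0.1899]
tcp_rot: [-3.114, -0.406, 0.002]
force: [0.5, 0.8, 0.1]
opening: 0.408
grip_force: 30.5
```

```bash
python3 - <<'E'
from fit import *
o=st(); im=optics.capture('wrist'); cv2.imwrite('pics/w8.png',cv2.convertScaleAbs(im,alpha=1.3))
print('pred partition',pix('wrist',w(P,[0,0,.04]),o),'carton',pix('wrist',w(P,[0,0,0]),o))
for n in ('partition','carton','flap_left_edge','flap_front_edge','flap_right_edge','flap_back_edge'):
    print(n,[(np.round(d['xy']),round(d['confidence'],2)) for d in optics.landmark_of(n,'wrist')[:3]])
E
```

```text
t 23.3 tcp [ 0.6073 -0.2413  0.1899] loc [ 0.0326 -0.0361] yaw 0.2593 zax [-0.001  0.001 -1.   ] F [0.5 0.8 0.1] open 0.408 grip 30.5
pred partition [274.23349937 244.23216974] carton [278.00603116 232.43907385]
partition [(array([270., 241.]), 0.86)]
carton [(array([ 93., 348.]), 0.92), (array([274., 230.]), 0.8), (array([103., 276.]), 0.4)]
flap_left_edge [(array([105., 278.]), 0.85)]
flap_front_edge [(array([268., 400.]), 0.83), (array([464., 432.]), 0.61), (array([ 64., 378.]), 0.57)]
flap_right_edge [(array([437., 278.]), 0.96)]
flap_back_edge [(array([ 63., 377.]), 0.92), (array([252., 119.]), 0.87)]
```

View pics/w8.png

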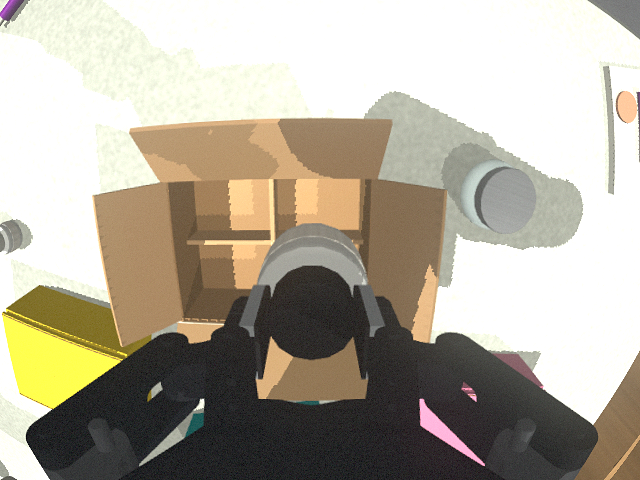

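The jar hangs upright over the back-right compartment, with the partition crossing at about (271,241) against a predicted (274,244). That is a 2-3 mm shift, and I'll correct for it. Lower and release.

Call:
{"api": "servo_tool", "payload": {"steps": [[0.002, -0.002, 0, 0], [0.002, -0.002, 0.025, 0], [0.002, -0.002, 0.05, 0], [0.002, -0.002, 0.075, 0], [0.002, -0.002, 0.1, 0], [0.002, -0.002, 0.12, 0], [0.002, -0.002, 0.135, 0], [0.002, -0.002, 0.145, 0]]}}

```text
time: 24.45
tcp_pos: [0.6085, -0.2395, 0.044]
tcp_rot: [-3.115, -0.405, 0.003]
force: [-0.8, 0.1, -1.2]
opening: 0.406
grip_force: 30.5
```

Call:
{"api": "servo_tool", "payload": {"steps": [[0, 0, 0.006, 0], [0, 0, 0.012, 0], [0, 0, 0.018, 0], [0, 0, 0.022, 0], [0, 0, 0.026, 0], [0, 0, 0.029, 0], [0, 0, 0.03, 0], [0, 0, 0.03, 0]]}}

```text
time: 25.25
tcp_pos: [0.6093, -0.2399, 0.0161]
tcp_rot: [3.115, 0.406, 0.001]
force: [-0.6, -0.5, 2.6]
opening: 0.406
grip_force: 30.7
```

Call:
{"api": "servo_tool", "payload": {"steps": [[0, 0, 0, 0], [0, 0, 0, 0], [0, 0, 0, 0], [0, 0, -0.005, 0], [0, 0, -0.03, 0], [0, 0, -0.07, 0], [0, 0, -0.11, 0], [0, 0, -0.15, 0]], "fingers": 0.045}}

```text
time: 26.05
tcp_pos: [0.6088, -0.2398, 0.1674]
tcp_rot: [3.115, 0.405, 0.0]
force: [0.9, -0.5, -1.5]
opening: 0.522
grip_force: 0.0
```

Call:
{"api": "servo_tool", "payload": {"steps": [[0.016, -0.045, -0.015, 0], [0.032, -0.09, -0.02, 0], [0.048, -0.135, -0.02, 0], [0.064, -0.18, -0.02, 0], [0.08, -0.225, -0.02, 0], [0.096, -0.27, -0.02, 0], [0.112, -0.315, -0.02, 0], [0.12, -0.36, -0.02, 0]], "fingers": 0.062}}

```text
time: 26.85
tcp_pos: [0.6332, 0.1411, 0.1858]
tcp_rot: [-3.115, -0.406, -0.001]
force: [0.1, -0.5, -0.2]
opening: 0.726
grip_force: 0.0
```

Call:
{"api": "servo_tool", "payload": {"steps": [[0.008, -0.045, 0, 0], [0.008, -0.09, 0.01, 0], [0.008, -0.098, 0.02, 0], [0.008, -0.098, 0.02, 0], [0.008, -0.098, 0.02, 0], [0.008, -0.098, 0.02, 0], [0.008, -0.098, 0.02, 0], [0.008, -0.098, 0.02, 0]]}}

```text
time: 27.65
tcp_pos: [0.6161, 0.2347, 0.166]
tcp_rot: [-3.115, -0.403, -0.001]
force: [0.7, 0.4, 0.4]
opening: 0.726
grip_force: 0.0
```

```bash
python3 -c "
from jar import *
look()"
```

```text
t 27.65 tcp [0.6161 0.2347 0.166 ] loc [0.1629 0.4217] yaw 0.2571 zax [ 0.001  0.    -1.   ] F [0.7 0.4 0.4] open 0.726 grip 0.0
jar [0.6149 0.237 ] loc [0.1623 0.4243] res 1.1 conf 0.63 tool dx,dy -0.0006 -0.0026
jar [0.5634 0.3386] loc [0.1385 0.5357] res 1.3 conf 0.89 tool dx,dy -0.0244 -0.114
jar [0.4889 0.2295] loc [0.0386 0.4493] res 0.5 conf 0.96 tool dx,dy -0.1243 -0.0276
jar [ 0.5883 -0.2456] loc [ 0.0132 -0.0354] res 23.4 conf 0.6 tool dx,dy -0.1497 0.4571
```

Call:
{"api": "servo_tool", "payload": {"steps": [[-0.0005, -0.0025, 0, 0], [-0.0005, -0.0025, 0.03, 0], [-0.0005, -0.0025, 0.06, 0], [-0.0005, -0.0025, 0.09, 0], [-0.0005, -0.0025, 0.12, 0], [-0.0005, -0.0025, 0.14, 0], [-0.0005, -0.0025, 0.153, 0], [-0.0005, -0.0025, 0.153, 0]]}}

```text
time: 28.55
tcp_pos: [0.6133, 0.2374, 0.0105]
tcp_rot: [3.114, 0.405, -0.006]
force: [-0.5, -0.2, 0.2]
opening: 0.728
grip_force: 0.0
```

Call:
{"api": "servo_tool", "payload": {"steps": [[0, 0, 0, 0], [0, 0, 0, 0], [0, 0, 0, 0], [0, 0, 0, 0], [0, 0, 0, 0], [0, 0, 0, 0], [0, 0, 0, 0], [0, 0, 0, 0]], "fingers": 0.02}}

```text
time: 29.35
tcp_pos: [0.6156, 0.2386, 0.0142]
tcp_rot: [-3.114, -0.406, -0.005]
force: [-0.1, 0.2, 6.0]
opening: 0.406
grip_force: 30.4
```

Call:
{"api": "servo_tool", "payload": {"steps": [[0, 0, -0.04, 0], [0, 0, -0.08, 0], [0, 0, -0.12, 0], [-0.01, 0.02, -0.16, 0], [-0.02, 0.06, -0.18, 0], [-0.04, 0.1, -0.18, 0], [-0.06, 0.14, -0.18, 0], [-0.08, 0.18, -0.18, 0]]}}

```text
time: 30.15
tcp_pos: [0.5819, 0.042, 0.1921]
tcp_rot: [-3.115, -0.405, 0.002]
force: [0.6, -0.2, -1.2]
opening: 0.4
grip_force: 30.3
```

Call:
{"api": "servo_tool", "payload": {"steps": [[-0.02, 0.045, 0, 0], [-0.04, 0.09, 0, 0], [-0.06, 0.135, 0, 0], [-0.08, 0.18, 0, 0], [-0.1, 0.22, 0, 0], [-0.114, 0.26, 0, 0], [-0.114, 0.279, 0, 0], [-0.114, 0.279, 0, 0]]}}

```text
time: 30.95
tcp_pos: [0.5436, -0.2576, 0.1913]
tcp_rot: [-3.115, -0.399, 0.002]
force: [-0.6, -0.5, -1.1]
opening: 0.406
grip_force: 30.3
```

```bash
cat > hov.py <<'E'
from fit import *
o=st(); im=optics.capture('wrist'); 
print('pred partition',pix('wrist',w(P,[0,0,.04]),o).round(1),[(np.round(d['xy'],1),round(d['confidence'],2)) for d in optics.landmark_of('partition','wrist')[:2]])
E
python3 hov.py
```

```text
t 30.95 tcp [ 0.5436 -0.2576  0.1913] loc [-0.0331 -0.0356] yaw 0.2546 zax [-0.002  0.001 -1.   ] F [-0.6 -0.5 -1.1] open 0.406 grip 30.3
pred partition [273.1 173.5] [(array([268.5, 171.3]), 0.93)]
```

Call:
{"api": "servo_tool", "payload": {"steps": [[0.002, -0.002, 0, 0], [0.002, -0.002, 0.025, 0], [0.002, -0.002, 0.05, 0], [0.002, -0.002, 0.075, 0], [0.002, -0.002, 0.1, 0], [0.002, -0.002, 0.12, 0], [0.002, -0.002, 0.135, 0], [0.002, -0.002, 0.145, 0]]}}

```text
time: 31.85
tcp_pos: [0.5454, -0.2513, 0.0463]
tcp_rot: [-3.114, -0.408, 0.003]
force: [0.6, 0.7, -0.5]
opening: 0.406
grip_force: 30.3
```

Call:
{"api": "servo_tool", "payload": {"steps": [[0, 0, 0.006, 0], [0, 0, 0.012, 0], [0, 0, 0.018, 0], [0, 0, 0.022, 0], [0, 0, 0.026, 0], [0, 0, 0.029, 0], [0, 0, 0.03, 0], [0, 0, 0.03, 0]]}}

```text
time: 32.65
tcp_pos: [0.5461, -0.2531, 0.0182]
tcp_rot: [3.115, 0.405, 0.001]
force: [0.2, 0.8, 3.0]
opening: 0.406
grip_force: 30.6
```

Call:
{"api": "servo_tool", "payload": {"steps": [[0, 0, 0, 0], [0, 0, 0, 0], [0, 0, 0, 0], [0, 0, -0.005, 0], [0, 0, -0.03, 0], [0, 0, -0.07, 0], [0, 0, -0.11, 0], [0, 0, -0.15, 0]], "fingers": 0.045}}

```text
time: 33.45
tcp_pos: [0.5455, -0.2529, 0.1693]
tcp_rot: [3.115, 0.405, 0.0]
force: [0.3, -0.5, 0.1]
opening: 0.528
grip_force: 0.0
```

Call:
{"api": "servo_tool", "payload": {"steps": [[0.01, -0.045, -0.015, 0], [0.02, -0.09, -0.02, 0], [0.03, -0.135, -0.02, 0], [0.04, -0.18, -0.02, 0], [0.05, -0.225, -0.02, 0], [0.06, -0.27, -0.02, 0], [0.068, -0.315, -0.02, 0], [0.068, -0.36, -0.02, 0]], "fingers": 0.062}}

```text
time: 34.25
tcp_pos: [0.5195, 0.1146, 0.1879]
tcp_rot: [-3.115, -0.405, -0.002]
force: [0.5, 0.6, -0.8]
opening: 0.725
grip_force: 0.0
```

Call:
{"api": "servo_tool", "payload": {"steps": [[0, -0.045, 0, 0], [0, -0.09, 0.01, 0], [0, -0.121, 0.02, 0], [0, -0.121, 0.02, 0], [0, -0.121, 0.02, 0], [0, -0.121, 0.02, 0], [0, -0.121, 0.02, 0], [0, -0.121, 0.02, 0]]}}

```text
time: 35.05
tcp_pos: [0.4889, 0.2287, 0.1679]
tcp_rot: [-3.115, -0.403, -0.001]
force: [-0.3, 0.5, -0.0]
opening: 0.727
grip_force: 0.0
```

```bash
python3 -c "
from jar import *
look()"
```

```text
t 35.05 tcp [0.4889 0.2287 0.1679] loc [0.0383 0.4485] yaw 0.2572 zax [ 0.001  0.    -1.   ] F [-0.3  0.5 -0. ] open 0.727 grip 0.0
jar [0.4895 0.2311] loc [0.0396 0.4507] res 1.4 conf 0.93 tool dx,dy 0.0013 -0.0022
jar [0.5635 0.3384] loc [0.1385 0.5355] res 0.8 conf 0.65 tool dx,dy 0.1002 -0.087
jar [0.3016 0.2413] loc [-0.1395  0.5086] res 11.0 conf 0.59 tool dx,dy -0.1778 -0.0601
```

Call:
{"api": "servo_tool", "payload": {"steps": [[0.001, -0.002, 0, 0], [0.001, -0.002, 0.03, 0], [0.001, -0.002, 0.06, 0], [0.001, -0.002, 0.09, 0], [0.001, -0.002, 0.12, 0], [0.001, -0.002, 0.14, 0], [0.001, -0.002, 0.155, 0], [0.001, -0.002, 0.155, 0]]}}

```text
time: 35.95
tcp_pos: [0.4876, 0.2306, 0.0103]
tcp_rot: [3.113, 0.404, -0.007]
force: [-0.9, -1.3, 0.1]
opening: 0.728
grip_force: 0.0
```

Call:
{"api": "servo_tool", "payload": {"steps": [[0, 0, 0, 0], [0, 0, 0, 0], [0, 0, 0, 0], [0, 0, 0, 0], [0, 0, 0, 0], [0, 0, 0, 0], [0, 0, 0, 0], [0, 0, 0, 0]], "fingers": 0.02}}

```text
time: 36.75
tcp_pos: [0.4898, 0.2322, 0.0136]
tcp_rot: [-3.114, -0.406, -0.003]
force: [-0.4, 0.1, 5.9]
opening: 0.409
grip_force: 30.6
```

Call:
{"api": "servo_tool", "payload": {"steps": [[0, 0, -0.04, 0], [0, 0, -0.08, 0], [0, 0, -0.12, 0], [0, 0.02, -0.16, 0], [0, 0.06, -0.18, 0], [-0.005, 0.1, -0.18, 0], [-0.005, 0.14, -0.18, 0], [-0.005, 0.18, -0.18, 0]]}}

```text
time: 37.55
tcp_pos: [0.5295, 0.0549, 0.1922]
tcp_rot: [-3.115, -0.406, 0.001]
force: [1.6, -0.3, -1.0]
opening: 0.408
grip_force: 30.5
```

Call:
{"api": "servo_tool", "payload": {"steps": [[0, 0.045, 0, 0], [0, 0.09, 0, 0], [0, 0.135, 0, 0], [0, 0.18, 0, 0], [0, 0.22, 0, 0], [0, 0.231, 0, 0], [0, 0.231, 0, 0], [0, 0.231, 0, 0]]}}

```text
time: 38.35
tcp_pos: [0.5886, -0.1662, 0.1918]
tcp_rot: [-3.114, -0.405, 0.002]
force: [0.8, 0.0, -0.4]
opening: 0.406
grip_force: 30.5
```

```bash
python3 hov.py
```

```text
t 38.35 tcp [ 0.5886 -0.1662  0.1918] loc [0.0337 0.0412] yaw 0.2586 zax [-0.001  0.001 -1.   ] F [ 0.8  0.  -0.4] open 0.406 grip 30.5
pred partition [357.1 244.8] [(array([351.8, 244.1]), 0.82)]
```

Call:
{"api": "servo_tool", "payload": {"steps": [[0.001, 0, 0, 0], [0.001, 0, 0.025, 0], [0.001, 0, 0.05, 0], [0.001, 0, 0.075, 0], [0.001, 0, 0.1, 0], [0.001, 0, 0.12, 0], [0.001, 0, 0.135, 0], [0.001, 0, 0.145, 0]]}}

```text
time: 39.25
tcp_pos: [0.5897, -0.1656, 0.0464]
tcp_rot: [-3.115, -0.407, 0.002]
force: [0.7, -0.3, -0.7]
opening: 0.407
grip_force: 30.5
```

Call:
{"api": "servo_tool", "payload": {"steps": [[0, 0, 0.006, 0], [0, 0, 0.012, 0], [0, 0, 0.018, 0], [0, 0, 0.022, 0], [0, 0, 0.026, 0], [0, 0, 0.029, 0], [0, 0, 0.03, 0], [0, 0, 0.03, 0]]}}

```text
time: 40.05
tcp_pos: [0.5904, -0.1667, 0.0178]
tcp_rot: [3.115, 0.405, 0.001]
force: [-0.5, 0.2, -0.6]
opening: 0.408
grip_force: 30.6
```

Call:
{"api": "servo_tool", "payload": {"steps": [[0, 0, 0.0005, 0], [0, 0, 0.001, 0], [0, 0, 0.001, 0], [0, 0, 0.001, 0], [0, 0, 0.001, 0], [0, 0, 0.001, 0], [0, 0, 0.001, 0], [0, 0, 0.001, 0]]}}

```text
time: 40.85
tcp_pos: [0.5906, -0.1668, 0.0176]
tcp_rot: [3.115, 0.406, 0.002]
force: [-1.2, 0.9, 5.2]
opening: 0.404
grip_force: 31.0
```

Call:
{"api": "servo_tool", "payload": {"steps": [[0, 0, 0, 0], [0, 0, 0, 0], [0, 0, 0, 0], [0, 0, -0.005, 0], [0, 0, -0.03, 0], [0, 0, -0.07, 0], [0, 0, -0.11, 0], [0, 0, -0.15, 0]], "fingers": 0.045}}

```text
time: 41.65
tcp_pos: [0.5899, -0.1667, 0.1682]
tcp_rot: [3.115, 0.405, -0.0]
force: [1.1, -0.1, -0.3]
opening: 0.529
grip_force: 0.0
```

Call:
{"api": "servo_tool", "payload": {"steps": [[0.01, -0.045, -0.015, 0], [0.02, -0.09, -0.02, 0], [0.03, -0.135, -0.02, 0], [0.04, -0.18, -0.02, 0], [0.05, -0.225, -0.02, 0], [0.06, -0.27, -0.02, 0], [0.07, -0.315, -0.02, 0], [0.08, -0.36, -0.02, 0]], "fingers": 0.062}}

```text
time: 42.45
tcp_pos: [0.575, 0.2036, 0.187]
tcp_rot: [-3.115, -0.405, -0.001]
force: [0.5, -1.7, 0.4]
opening: 0.724
grip_force: 0.0
```

Call:
{"api": "servo_tool", "payload": {"steps": [[0.01, -0.045, 0, 0], [0.02, -0.09, 0.01, 0], [0.023, -0.135, 0.02, 0], [0.023, -0.135, 0.02, 0], [0.023, -0.135, 0.02, 0], [0.023, -0.135, 0.02, 0], [0.023, -0.135, 0.02, 0], [0.023, -0.135, 0.02, 0]]}}

```text
time: 43.25
tcp_pos: [0.5636, 0.3371, 0.1672]
tcp_rot: [-3.115, -0.403, -0.001]
force: [-1.4, -0.0, 0.3]
opening: 0.723
grip_force: 0.0
```

```bash
python3 -c "
from jar import *
look()"
```

```text
t 43.25 tcp [0.5636 0.3371 0.1672] loc [0.1383 0.5342] yaw 0.2571 zax [ 0.001  0.001 -1.   ] F [-1.4 -0.   0.3] open 0.723 grip 0.0
jar [0.5642 0.3387] loc [0.1393 0.5356] res 0.9 conf 0.55 tool dx,dy 0.001 -0.0014
```

Call:
{"api": "servo_tool", "payload": {"steps": [[0.001, -0.001, 0, 0], [0.001, -0.001, 0.03, 0], [0.001, -0.001, 0.06, 0], [0.001, -0.001, 0.09, 0], [0.001, -0.001, 0.12, 0], [0.001, -0.001, 0.14, 0], [0.001, -0.001, 0.154, 0], [0.001, -0.001, 0.154, 0]]}}

```text
time: 44.15
tcp_pos: [0.5628, 0.3384, 0.0103]
tcp_rot: [3.113, 0.404, -0.006]
force: [-0.6, -0.1, -0.1]
opening: 0.727
grip_force: 0.0
```

Call:
{"api": "servo_tool", "payload": {"steps": [[0, 0, 0, 0], [0, 0, 0, 0], [0, 0, 0, 0], [0, 0, 0, 0], [0, 0, 0, 0], [0, 0, 0, 0], [0, 0, 0, 0], [0, 0, 0, 0]], "fingers": 0.02}}

```text
time: 44.95
tcp_pos: [0.5649, 0.3401, 0.0141]
tcp_rot: [-3.114, -0.406, -0.005]
force: [0.2, -0.2, 6.8]
opening: 0.405
grip_force: 30.5
```

Call:
{"api": "servo_tool", "payload": {"steps": [[0, 0, -0.04, 0], [0, 0, -0.08, 0], [0, 0, -0.12, 0], [0, 0.02, -0.16, 0], [-0.02, 0.06, -0.18, 0], [-0.04, 0.1, -0.18, 0], [-0.06, 0.14, -0.18, 0], [-0.08, 0.18, -0.18, 0]]}}

```text
time: 45.75
tcp_pos: [0.5312, 0.1432, 0.192]
tcp_rot: [-3.115, -0.405, 0.002]
force: [-0.0, -0.3, -1.1]
opening: 0.409
grip_force: 30.4
```

Call:
{"api": "servo_tool", "payload": {"steps": [[-0.02, 0.045, 0, 0], [-0.04, 0.09, 0, 0], [-0.06, 0.135, 0, 0], [-0.08, 0.18, 0, 0], [-0.09, 0.225, 0, 0], [-0.09, 0.27, 0, 0], [-0.09, 0.315, 0, 0], [-0.09, 0.315, 0, 0]]}}

```text
time: 46.55
tcp_pos: [0.5261, -0.1867, 0.1913]
tcp_rot: [3.116, 0.396, -0.002]
force: [-1.5, -0.0, -1.1]
opening: 0.404
grip_force: 30.4
```

```bash
python3 hov.py
```

```text
t 46.55 tcp [ 0.5261 -0.1867  0.1913] loc [-0.0319  0.0374] yaw 0.2527 zax [-0.002 -0.    -1.   ] F [-1.5 -0.  -1.1] open 0.404 grip 30.4
pred partition [354.7 174.6] [(array([351.4, 174.1]), 0.97), (array([547.2, 137.5]), 0.4)]
```

Call:
{"api": "servo_tool", "payload": {"steps": [[0, 0, 0, 0], [0, 0, 0.025, 0], [0, 0, 0.05, 0], [0, 0, 0.075, 0], [0, 0, 0.1, 0], [0, 0, 0.12, 0], [0, 0, 0.135, 0], [0, 0, 0.145, 0]]}}

```text
time: 47.45
tcp_pos: [0.5255, -0.181, 0.0465]
tcp_rot: [-3.114, -0.409, 0.002]
force: [-0.5, -0.4, -0.4]
opening: 0.407
grip_force: 30.5
```

Call:
{"api": "servo_tool", "payload": {"steps": [[0, 0, 0.006, 0], [0, 0, 0.012, 0], [0, 0, 0.018, 0], [0, 0, 0.022, 0], [0, 0, 0.026, 0], [0, 0, 0.029, 0], [0, 0, 0.03, 0], [0, 0, 0.03, 0]]}}

```text
time: 48.25
tcp_pos: [0.5265, -0.1828, 0.0182]
tcp_rot: [3.115, 0.406, 0.001]
force: [-1.7, 0.3, 3.4]
opening: 0.406
grip_force: 30.8
```

Call:
{"api": "servo_tool", "payload": {"steps": [[0, 0, 0, 0], [0, 0, 0, 0], [0, 0, 0, 0], [0, 0, -0.005, 0], [0, 0, -0.03, 0], [0, 0, -0.07, 0], [0, 0, -0.11, 0], [0, 0, -0.15, 0]], "fingers": 0.045}}

```text
time: 49.05
tcp_pos: [0.5258, -0.1826, 0.1693]
tcp_rot: [3.115, 0.405, 0.0]
force: [1.2, 0.0, 0.3]
opening: 0.525
grip_force: 0.0
```

Call:
{"api": "servo_tool", "payload": {"steps": [[-0.02, 0.01, -0.03, 0], [-0.04, 0.03, -0.06, 0], [-0.06, 0.04, -0.08, 0], [-0.06, 0.04, -0.08, 0], [-0.06, 0.04, -0.08, 0], [-0.06, 0.04, -0.08, 0], [-0.06, 0.04, -0.08, 0], [-0.06, 0.04, -0.08, 0]], "fingers": 0}}

```text
time: 49.85
tcp_pos: [0.4784, -0.2361, 0.2464]
tcp_rot: [-3.115, -0.406, 0.003]
force: [0.0, -0.3, 0.5]
opening: -0.002
grip_force: 0.0
```

```bash
python3 - <<'E'
from fit import *
o=st(); im=optics.capture('wrist'); cv2.imwrite('pics/w9.png',cv2.convertScaleAbs(im,alpha=1.1))
print('part',pix('wrist',w(P,[0,0,.04]),o).round(1),optics.landmark_of('partition','wrist')[:1])
for n in W:
    d=optics.landmark_of(f'flap_{n}_edge','wrist')[:3]
    print(n,[(e['xy'].round() if hasattr(e['xy'],'round') else np.round(e['xy']),round(e['confidence'],2)) for e in d],{th:pix('wrist',w(P,flap(n,th,0)),o).round().tolist() for th in (2.0,2.3,2.6)})
E
```

```text
t 49.85 tcp [ 0.4784 -0.2361  0.2464] loc [-0.0907  0.0018] yaw 0.2595 zax [-0.002  0.    -1.   ] F [ 0.  -0.3  0.5] open -0.002 grip 0.0
part [315.  111.4] [{'xy': [312.5, 109.4], 'confidence': 0.7}]
front [(array([497., 323.]), 0.94), (array([311., 240.]), 0.86), (array([ 86., 264.]), 0.75)] {2.0: [316.0, 225.0], 2.3: [315.0, 241.0], 2.6: [315.0, 249.0]}
back [(array([502., 323.]), 0.88), (array([ 87., 269.]), 0.66)] {2.0: [316.0, -10.0], 2.3: [316.0, -23.0], 2.6: [316.0, -29.0]}
left [(array([161., 111.]), 0.66), (array([312., 242.]), 0.3)] {2.0: [174.0, 111.0], 2.3: [160.0, 113.0], 2.6: [154.0, 115.0]}
right [(array([469., 108.]), 0.78)] {2.0: [457.0, 112.0], 2.3: [470.0, 114.0], 2.6: [476.0, 116.0]}
```

View pics/w9.png

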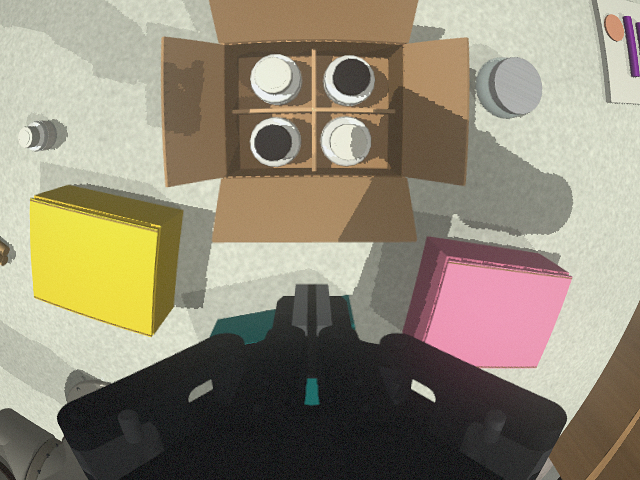

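All four jars are upright, one per compartment, at about (275,78), (350,80), (275,142) and (346,142). All four flaps lean out at about 2.3. Now I fold in the left end flap from outside with shut fingers, along its arc.

Call:
{"api": "servo_tool", "payload": {"steps": [[0.023, -0.042, 0, 0], [0.046, -0.084, 0, 0], [0.069, -0.126, 0, 0], [0.091, -0.166, 0, 0], [0.091, -0.166, 0.04, 0], [0.091, -0.166, 0.09, 0], [0.091, -0.166, 0.14, 0], [0.091, -0.166, 0.173, 0]]}}

```text
time: 50.95
tcp_pos: [0.5219, -0.0528, 0.0714]
tcp_rot: [-3.115, -0.405, 0.006]
force: [0.3, -0.8, -0.4]
opening: -0.002
grip_force: 0.0
```

Call:
{"api": "servo_tool", "payload": {"steps": [[0, 0.02, 0, 0], [0, 0.035, -0.001, 0], [0, 0.045, -0.003, 0], [0, 0.055, -0.005, 0], [0, 0.065, -0.007, 0], [0, 0.075, -0.009, 0], [0, 0.085, -0.01, 0], [0, 0.095, -0.011, 0]]}}

```text
time: 51.75
tcp_pos: [0.5484, -0.1455, 0.0858]
tcp_rot: [3.115, 0.405, 0.001]
force: [-0.1, 0.8, -0.6]
opening: 0.0
grip_force: 0.2
```

Call:
{"api": "servo_tool", "payload": {"steps": [[0, 0.009, 0.0045, 0], [0, 0.015, 0.011, 0], [0, 0.02, 0.018, 0], [0, 0.024, 0.026, 0], [0, 0.026, 0.0325, 0], [0, 0.027, 0.038, 0], [0, 0.027, 0.041, 0], [0, 0.027, 0.042, 0]]}}

```text
time: 52.55
tcp_pos: [0.5547, -0.1706, 0.0429]
tcp_rot: [-3.115, -0.405, 0.002]
force: [-0.4, -0.8, 0.5]
opening: 0.003
grip_force: 0.1
```

```bash
sed -i 's/^P=.*/P=[.5677,-.2113,.2586]/' fit.py; python3 -c "
from fit import *
o=st()"
```

```text
t 52.55 tcp [ 0.5547 -0.1706  0.0429] loc [-0.0022  0.0426] yaw 0.2588 zax [-0.001  0.    -1.   ] F [-0.4 -0.8  0.5] open 0.003 grip 0.1
```

Call:
{"api": "servo_tool", "payload": {"steps": [[0, 0, 0.0005, 0], [0, 0, 0.001, 0], [0, 0, 0.0015, 0], [0, 0, 0.002, 0], [0, 0, 0.002, 0], [0, 0, 0.002, 0], [0, 0, 0.002, 0], [0, 0, 0.002, 0]]}}

```text
time: 53.35
tcp_pos: [0.5552, -0.1707, 0.0426]
tcp_rot: [3.115, 0.406, 0.001]
force: [-1.9, 0.7, 6.0]
opening: 0.0
grip_force: 2.9
```

```bash
cat > fl.py <<'E'
from fit import *
from scipy.optimize import minimize_scalar
o=st()
for c in ('scene','top'):
    optics.capture(c)
    for n in W:
        g=lambda t:pix(c,w(P,flap(n,t,0)))
        L=[]
        for e in optics.landmark_of(f'flap_{n}_edge',c):
            r=minimize_scalar(lambda t:np.linalg.norm(g(t)-e['xy']),bounds=(-.1,3),method='bounded')
            if r.fun<8: L.append((round(r.x,2),round(r.fun,1),round(e['confidence'],2)))
        print(c,n,'theta,pxerr,conf',L)
E
python3 fl.py
```

```text
t 53.35 tcp [ 0.5552 -0.1707  0.0426] loc [-0.0017  0.0425] yaw 0.2591 zax [ 0.001 -0.    -1.   ] F [-1.9  0.7  6. ] open 0.0 grip 2.9
scene front theta,pxerr,conf [(np.float64(2.19), np.float64(0.2), 0.91)]
scene back theta,pxerr,conf [(np.float64(2.26), np.float64(4.0), 0.53)]
scene left theta,pxerr,conf [(np.float64(-0.03), np.float64(1.6), 0.68)]
scene right theta,pxerr,conf [(np.float64(2.5), np.float64(0.3), 0.55)]
top front theta,pxerr,conf [(np.float64(2.46), np.float64(1.7), 0.79)]
top back theta,pxerr,conf [(np.float64(2.33), np.float64(1.9), 0.56)]
top left theta,pxerr,conf [(np.float64(-0.1), np.float64(1.9), 0.88)]
top right theta,pxerr,conf []
```

The left flap lies flat (network fit about 0, press force 6 N). Now the right flap, as a mirror image.

Call:
{"api": "servo_tool", "payload": {"steps": [[0, 0, -0.05, 0], [0, 0, -0.1, 0], [0, 0, -0.15, 0], [0, 0, -0.197, 0], [0, 0.05, -0.197, 0], [0, 0.1, -0.197, 0], [0, 0.15, -0.197, 0], [0, 0.2, -0.197, 0]]}}

```text
time: 54.65
tcp_pos: [0.6066, -0.3658, 0.2387]
tcp_rot: [3.115, 0.406, 0.001]
force: [0.8, 0.7, 0.8]
opening: -0.002
grip_force: 0.0
```

Call:
{"api": "servo_tool", "payload": {"steps": [[0, 0.0105, 0, 0], [0, 0.0105, 0, 0], [0, 0.0105, 0.04, 0], [0, 0.0105, 0.08, 0], [0, 0.0105, 0.12, 0], [0, 0.0105, 0.16, 0], [0, 0.0105, 0.174, 0], [0, 0.0105, 0.174, 0]]}}

```text
time: 55.45
tcp_pos: [0.6078, -0.3725, 0.0627]
tcp_rot: [-3.113, -0.407, 0.006]
force: [-0.3, -0.8, 0.0]
opening: 0.001
grip_force: 0.0
```

Call:
{"api": "servo_tool", "payload": {"steps": [[0, -0.02, 0, 0], [0, -0.035, -0.002, 0], [0, -0.045, -0.005, 0], [0, -0.055, -0.008, 0], [0, -0.065, -0.011, 0], [0, -0.075, -0.014, 0], [0, -0.087, -0.016, 0], [0, -0.098, -0.018, 0]]}}

```text
time: 56.25
tcp_pos: [0.5835, -0.2787, 0.0826]
tcp_rot: [-3.115, -0.405, 0.0]
force: [0.6, -0.8, 0.6]
opening: -0.002
grip_force: 0.2
```

Call:
{"api": "servo_tool", "payload": {"steps": [[0, -0.009, 0.0045, 0], [0, -0.015, 0.011, 0], [0, -0.02, 0.018, 0], [0, -0.024, 0.026, 0], [0, -0.026, 0.0325, 0], [0, -0.027, 0.038, 0], [0, -0.027, 0.041, 0], [0, -0.027, 0.043, 0]]}}

```text
time: 57.05
tcp_pos: [0.5766, -0.2534, 0.042]
tcp_rot: [3.115, 0.407, -0.002]
force: [-7.9, 7.2, 22.4]
opening: -0.001
grip_force: 10.7
```

Call:
{"api": "servo_tool", "payload": {"steps": [[0, 0, 0.0005, 0], [0, 0, 0.001, 0], [0, 0, 0.001, 0], [0, 0, 0.001, 0], [0, 0, 0.001, 0], [0, 0, 0.001, 0], [0, 0, 0.001, 0], [0, 0, 0.001, 0]]}}

```text
time: 57.85
tcp_pos: [0.5767, -0.2534, 0.0421]
tcp_rot: [3.115, 0.406, -0.0]
force: [-7.5, 5.8, 17.7]
opening: -0.002
grip_force: 9.0
```

```bash
python3 fl.py
```

```text
t 57.85 tcp [ 0.5767 -0.2534  0.0421] loc [-0.0021 -0.043 ] yaw 0.2595 zax [-0.    -0.001 -1.   ] F [-7.5  5.8 17.7] open -0.002 grip 9.0
scene front theta,pxerr,conf [(np.float64(2.35), np.float64(1.8), 0.61)]
scene back theta,pxerr,conf []
scene left theta,pxerr,conf [(np.float64(-0.03), np.float64(1.6), 0.8)]
scene right theta,pxerr,conf [(np.float64(-0.1), np.float64(1.7), 0.66)]
top front theta,pxerr,conf [(np.float64(2.3), np.float64(2.9), 0.6)]
top back theta,pxerr,conf []
top left theta,pxerr,conf [(np.float64(0.32), np.float64(0.6), 0.75), (np.float64(0.09), np.float64(7.9), 0.72)]
top right theta,pxerr,conf [(np.float64(0.14), np.float64(4.3), 0.97)]
```

Both end flaps are flat. Next, the front long flap.

Call:
{"api": "servo_tool", "payload": {"steps": [[0, 0, -0.05, 0], [0, 0, -0.1, 0], [0, 0, -0.15, 0], [0, 0, -0.198, 0], [-0.04, -0.01, -0.198, 0], [-0.08, -0.02, -0.198, 0], [-0.12, -0.03, -0.198, 0], [-0.158, -0.043, -0.198, 0]]}}

```text
time: 59.15
tcp_pos: [0.4113, -0.2525, 0.2361]
tcp_rot: [-3.115, -0.404, 0.0]
force: [0.4, -0.9, -0.1]
opening: -0.001
grip_force: 0.0
```

Call:
{"api": "servo_tool", "payload": {"steps": [[0, 0, 0, 0], [0, 0, 0, 0], [0, 0, 0.04, 0], [0, 0, 0.08, 0], [0, 0, 0.12, 0], [0, 0, 0.15, 0], [0, 0, 0.17, 0], [0, 0, 0.17, 0]]}}

```text
time: 59.95
tcp_pos: [0.4121, -0.2518, 0.0631]
tcp_rot: [-3.113, -0.405, 0.011]
force: [-0.6, -0.3, 0.4]
opening: 0.001
grip_force: 0.0
```

```bash
python3 fl.py
```

```text
t 59.95 tcp [ 0.4121 -0.2518  0.0631] loc [-0.1608  0.0007] yaw 0.2585 zax [-0.007  0.002 -1.   ] F [-0.6 -0.3  0.4] open 0.001 grip 0.0
scene front theta,pxerr,conf [(np.float64(2.35), np.float64(2.1), 0.71)]
scene back theta,pxerr,conf [(np.float64(2.16), np.float64(2.6), 0.63)]
scene left theta,pxerr,conf [(np.float64(-0.1), np.float64(0.9), 0.79)]
scene right theta,pxerr,conf [(np.float64(-0.04), np.float64(0.7), 0.73)]
top front theta,pxerr,conf [(np.float64(2.24), np.float64(0.7), 0.56)]
top back theta,pxerr,conf [(np.float64(2.26), np.float64(2.3), 0.63)]
top left theta,pxerr,conf [(np.float64(0.45), np.float64(0.9), 0.61)]
top right theta,pxerr,conf [(np.float64(0.44), np.float64(0.3), 0.75), (np.float64(0.18), np.float64(6.0), 0.42)]
```

Call:
{"api": "servo_tool", "payload": {"steps": [[0.02, 0, 0, 0], [0.036, 0, -0.002, 0], [0.048, 0, -0.005, 0], [0.06, 0, -0.008, 0], [0.072, 0, -0.012, 0], [0.084, 0, -0.015, 0], [0.095, 0, -0.017, 0], [0.106, 0, -0.0185, 0]]}}

```text
time: 61.25
tcp_pos: [0.5165, -0.2249, 0.0851]
tcp_rot: [-3.115, -0.405, 0.0]
force: [0.5, -0.4, 0.3]
opening: 0.004
grip_force: 0.2
```

Call:
{"api": "servo_tool", "payload": {"steps": [[0.009, 0, 0.0045, 0], [0.015, 0, 0.011, 0], [0.02, 0, 0.018, 0], [0.024, 0, 0.026, 0], [0.026, 0, 0.032, 0], [0.027, 0, 0.037, 0], [0.027, 0, 0.04, 0], [0.027, 0, 0.04, 0]]}}

```text
time: 62.05
tcp_pos: [0.5414, -0.2183, 0.0465]
tcp_rot: [3.115, 0.406, -0.001]
force: [-3.8, 2.2, 9.0]
opening: -0.001
grip_force: 4.8
```

```bash
python3 fl.py
```

```text
t 62.05 tcp [ 0.5414 -0.2183  0.0465] loc [-0.0272 -0.    ] yaw 0.2593 zax [-0.001 -0.    -1.   ] F [-3.8  2.2  9. ] open -0.001 grip 4.8
scene front theta,pxerr,conf [(np.float64(0.09), np.float64(0.8), 0.63)]
scene back theta,pxerr,conf [(np.float64(2.24), np.float64(3.1), 0.7)]
scene left theta,pxerr,conf [(np.float64(0.13), np.float64(2.7), 0.66)]
scene right theta,pxerr,conf [(np.float64(-0.0), np.float64(0.0), 0.56)]
top front theta,pxerr,conf []
top back theta,pxerr,conf [(np.float64(2.37), np.float64(1.3), 0.88)]
top left theta,pxerr,conf []
top right theta,pxerr,conf []
```

Front flap flat (9 N press at tip height 81.5 mm). Now the back flap.

Call:
{"api": "servo_tool", "payload": {"steps": [[0, 0, -0.05, 0], [0, 0, -0.1, 0], [0, 0, -0.15, 0], [0, 0, -0.195, 0], [0.045, 0, -0.195, 0], [0.09, 0, -0.195, 0], [0.135, 0, -0.195, 0], [0.18, 0, -0.195, 0]]}}

```text
time: 63.35
tcp_pos: [0.717, -0.1718, 0.24]
tcp_rot: [-3.115, -0.405, -0.0]
force: [0.6, -0.4, 0.4]
opening: -0.002
grip_force: 0.0
```

Call:
{"api": "servo_tool", "payload": {"steps": [[0.009, 0, 0, 0], [0.009, 0, 0, 0], [0.009, 0, 0.04, 0], [0.009, 0, 0.08, 0], [0.009, 0, 0.12, 0], [0.009, 0, 0.15, 0], [0.009, 0, 0.172, 0], [0.009, 0, 0.172, 0]]}}

```text
time: 64.15
tcp_pos: [0.7204, -0.1704, 0.0646]
tcp_rot: [-3.114, -0.402, 0.012]
force: [-0.6, 0.3, -0.7]
opening: -0.002
grip_force: 0.0
```

Call:
{"api": "servo_tool", "payload": {"steps": [[-0.02, 0, 0, 0], [-0.036, 0, -0.002, 0], [-0.048, 0, -0.005, 0], [-0.06, 0, -0.008, 0], [-0.072, 0, -0.012, 0], [-0.084, 0, -0.015, 0], [-0.095, 0, -0.017, 0], [-0.106, 0, -0.0185, 0]]}}

```text
time: 64.95
tcp_pos: [0.6212, -0.1973, 0.0866]
tcp_rot: [3.115, 0.405, 0.0]
force: [0.3, 0.2, -0.5]
opening: 0.0
grip_force: 0.2
```

```bash
python3 -c "
from fit import *
st()"
```

```text
t 64.95 tcp [ 0.6212 -0.1973  0.0866] loc [ 0.0553 -0.0001] yaw 0.2587 zax [ 0.  0. -1.] F [ 0.3  0.2 -0.5] open 0.0 grip 0.2
```

Then the arc down, press, rise clear and look.

Call:
{"api": "servo_tool", "payload": {"steps": [[-0.009, 0, 0.0045, 0], [-0.015, 0, 0.011, 0], [-0.02, 0, 0.018, 0], [-0.024, 0, 0.026, 0], [-0.026, 0, 0.032, 0], [-0.027, 0, 0.037, 0], [-0.027, 0, 0.04, 0], [-0.027, 0, 0.041, 0]]}}

```text
time: 65.75
tcp_pos: [0.5954, -0.204, 0.0466]
tcp_rot: [3.115, 0.406, -0.003]
force: [-4.8, 1.2, 10.6]
opening: 0.0
grip_force: 5.5
```

Call:
{"api": "servo_tool", "payload": {"steps": [[0, 0, 0, 0], [0, 0, 0, 0], [0, 0, -0.03, 0], [0, 0, -0.07, 0], [0, 0, -0.11, 0], [-0.04, 0, -0.15, 0], [-0.08, 0, -0.19, 0], [-0.12, 0, -0.2, 0]]}}

```text
time: 66.55
tcp_pos: [0.4836, -0.2345, 0.2474]
tcp_rot: [3.112, 0.407, 0.008]
force: [0.1, -1.3, 0.6]
opening: 0.003
grip_force: 0.0
```

Call:
{"api": "servo_tool", "payload": {"steps": [[0, 0, 0, 0], [0, 0, 0, 0], [0, 0, 0, 0], [0, 0, 0, 0], [0, 0, 0, 0], [0, 0, 0, 0], [0, 0, 0, 0], [0, 0, 0, 0]]}}

```text
time: 67.35
tcp_pos: [0.4827, -0.2339, 0.2441]
tcp_rot: [-3.115, -0.405, 0.001]
force: [-0.3, 1.4, 0.6]
opening: 0.002
grip_force: 0.0
```

```bash
python3 - <<'E'
from fit import *
o=st(); im=optics.capture('scene'); b=optics.capture('wrist')
c=np.zeros((480,800,3),np.uint8); c[:,:400]=cv2.resize(im[140:290,185:310],(400,480),interpolation=2); c[:,400:]=cv2.convertScaleAbs(b[:,120:520],alpha=1.1); cv2.imwrite("pics/s10.png",c)
E
```

```text
t 67.35 tcp [ 0.4827 -0.2339  0.2441] loc [-0.088  -0.0001] yaw 0.2588 zax [-0.  0. -1.] F [-0.3  1.4  0.6] open 0.002 grip 0.0
```

View pics/s10.png

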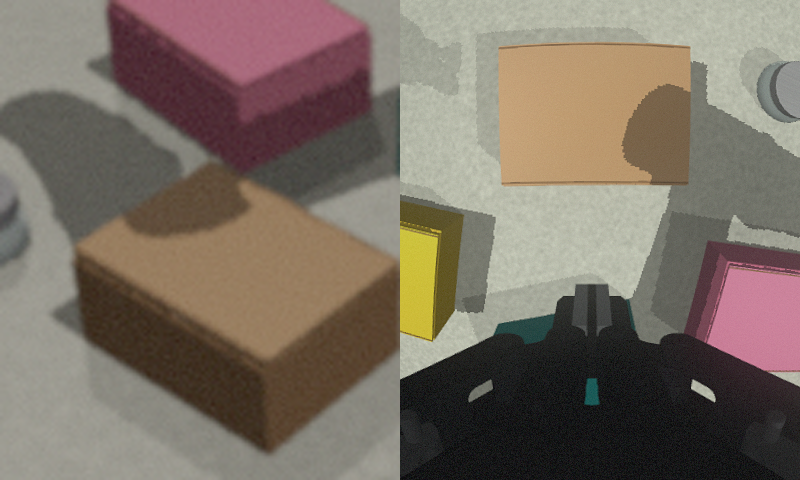

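The carton is closed flat in both views: the wrist view shows a plain lid from (500,45) to (690,185). The other things stand as before and the robot is clear.

```bash
python3 -c "
from plant import manip
print(manip.sign_off())"
```

```text
the job is handed in; nothing more can be done
None
```

All four middle-sized jars stand upright in the carton, one to a compartment; it is closed flat, end flaps first and long flaps over them, and the job was handed in at about 67 s of robot time (no verdict returned).

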